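# Pack stamp and bottle pairs into the divided carton

## Task

Pack the blue and the green set into the open carton: the blue stamp goes with the blue-capped bottle in one compartment, the green stamp with the green-capped bottle in the other. All four must stand upright and flat on the carton's floor, set down rather than dropped. The stamps lean in their rack under a light bar; leave the red set and everything else on the table where it is.

Things in the scene. Friction and masses are not known exactly. Their poses are not given: they have to be found in the camera images.
- carton: cardboard carton open at the top, fixed on the table. Outside 139 (x) by 134 (y) by 38 mm high, walls and floor 4 mm; one 4 mm divider as high as the walls runs along its x at y = 0 and makes two compartments, each 131 (x) by 61 (y) mm inside, centred at y = +32.5 and -32.5 mm. Origin: centre of its underside, on the table; z up
- rack: grey sloping stamp rack, 250 mm wide (y), fixed on the table. Its plate slopes 35 degrees, low at the front (-x) with a 13 mm lip. The three places have their stamps' underside centres at x = 0, y = -80, 0, +80 mm, z = 50 mm. Two 14 mm posts behind the plate (x = 62, y = +-119 mm) carry the light bar on arms at 238 to 250 mm height. Origin: on the table under the middle place; z up
- light_bar (a point): centre of the underside of the aluminium light bar fixed over the stamp rack, 228 mm above the table. The bar is 52 (x) by 260 (y) by 20 mm and leaves no room for a tool pointing straight down on a stamp. Axes as the rack's
- stamp_blue: hand stamp with a blue handle: wooden base block 66 (x) by 54 (y) by 24 mm high (rubber face included), on it a bar handle 40 (x) by 24 (y) mm from 24 to 80 mm height. Origin: centre of its underside; z runs up along the handle, so z is its own upright. It starts on the sloping rack, in any of the three places, leaning 35 degrees with its handle towards the rack's front
- bottle_blue: white plastic bottle, 100 mm high, with a blue cap and a band of the same colour: body diameter 52 mm up to 52 mm height, cone shoulder to 62 mm, then a neck and cap of 24 mm diameter from 62 to 100 mm. Origin: centre of its underside; z up. It starts upright on the table among the clutter
- stamp_green: hand stamp with a green handle: wooden base block 66 (x) by 54 (y) by 24 mm high (rubber face included), on it a bar handle 40 (x) by 24 (y) mm from 24 to 80 mm height. Origin: centre of its underside; z runs up along the handle, so z is its own upright. It starts on the sloping rack, in any of the three places, leaning 35 degrees with its handle towards the rack's front
- bottle_green: white plastic bottle, 100 mm high, with a green cap and a band of the same colour: body diameter 52 mm up to 52 mm height, cone shoulder to 62 mm, then a neck and cap of 24 mm diameter from 62 to 100 mm. Origin: centre of its underside; z up. It starts upright on the table among the clutter
- stamp_red: bystander: hand stamp with a red handle: wooden base block 66 (x) by 54 (y) by 24 mm high (rubber face included), on it a bar handle 40 (x) by 24 (y) mm from 24 to 80 mm height. Origin: centre of its underside; z runs up along the handle, so z is its own upright. It starts on the sloping rack, in any of the three places, leaning 35 degrees with its handle towards the rack's front
- bottle_red: bystander: white plastic bottle, 100 mm high, with a red cap and a band of the same colour: body diameter 52 mm up to 52 mm height, cone shoulder to 62 mm, then a neck and cap of 24 mm diameter from 62 to 100 mm. Origin: centre of its underside; z up. It starts upright on the table among the clutter
- discs: bystander: stack of round wooden discs, diameter 80 mm, 84 mm high. Origin: centre of its underside
- jar: bystander: clear jar with white lid, diameter 60 mm, 90 mm high. Origin: centre of its underside
- housing0: bystander: round open cream plastic housing, diameter 90 mm, 30 mm high. Origin: centre of its underside
- housing1: bystander: round open cream plastic housing, diameter 90 mm, 30 mm high. Origin: centre of its underside
- tape: bystander: black tape dispenser with a yellow roll, 110 (x) by 50 (y) by 72 mm high. Origin: centre of its underside
Things that resemble listed ones, but are neither listed nor needed, are in the scene too. Leave any orange or purple look-alike of the bottle_blue alone.

How it is judged:
By the outcome, as a careful person would: the job done as asked, in the order asked, and still so for the second after the job is handed in, with the robot touching nothing.
It also fails if it takes over 72 s, if anything falls off the work surface, if the arm or the gripper's body presses on something with over 40 N, if the wrist force passes 120 N, or if a joint passes its speed limit or range.

## Robot

A 6-joint arm with a two-finger parallel gripper is mounted at the origin on the work surface. World frame = base frame: x ahead of the robot, y to its left, z up, the work surface at z = 0. Lengths are in m, angles in rad, forces in N, time in s.
With the tool pointing down it reaches from about 0.35 to 0.975 m from the base axis. Payload 4.9 kg.
Tool frame: the origin (TCP) lies between the finger pads, 19 mm behind the fingertips; this is the grasp point; z points along the fingers, y is the line along which they close (so a half turn about z gives the same grasp; the last joint's range is limited). The gripper opens to 85 mm and grips with 20 to 120 N. Pads are 22 mm wide; open, the fingers measure 114 mm over their backs; the gripper's body (76 mm by 85 mm) begins 54 mm behind the grasp point. The pads swing forward as they close: fully open they stand 13 mm farther back than shut.
Start: joints at [-1.224, 0.053, 1.613, -0, 1.476, -0.119], TCP at [0.281, -0.558, 0.25] pointing down, gripper open.
Joint ranges: [-3.01, 3.01], [-1.01, 2.22], [0.06, 2.58], [-1.02, 4.17], [0.09, 2.62], [-3.14, 3.14]. Speed limits (rad/s): [2.57, 2.57, 3.14, 3.14, 3.14, 3.14].

## Interface

Orientations are given as a rotation vector (axis times angle).
In Python, from station import get_obs, get_image, get_calibration, finish_job gives the robot as it stands.
- The arm moves only by the tool servo_tool, never from a script. Its argument "increments" is a list of rows, each a list of 5 numbers: the opening, from 0 (shut) to 1 (fully open), then the shift along the tool's x, y, z in mm, then the turn about the tool's z in degrees. In form: [[jaw, tx, ty, tz, spin], ...]. A call has 1 to 12 rows; each row shifts and turns the commanded pose from where the row before left it, along the tool's axes as they then stand; what a row does not reach is not made up. A row lasts 1/8 s, in which the tool goes at most 62.5 mm and 10.7 degrees, less where a joint would pass 70% of its speed; a pose out of reach is approached as far as the arm can. A call is refused whole if a number of a shift passes 62.5 or a number of a turn 10.7, either way. A call with a gripper value outside its range is refused whole. The fingers move at their own pace and stop on an object; "force" is the grip in N (left out, the last holds). Time passes only in rows, so rows that do not move let the fingers close. It gives the time, the measured TCP pose, the force, the opening and the grip force at its end, in the units of the state.
- get_obs(): the state, without advancing time (a new reading comes with each control period).
- get_image(name): name is "scene" or "top" or "wrist"; returns the picture (384x512x3 uint8, red, green, blue); there is no depth.
- get_calibration(name): a dict with "fx", "fy", "cx", "cy" (pixels), "R" (3x3) and "t" (3): a world point X has camera coordinates R X + t; the wrist camera has in their place "mount" (4x4, takes a point from camera to tool coordinates, whose origin is the TCP and whose axes are the flange's). Camera axes: x right, y down, z forward; pixel columns grow to the right and rows downward; lengths in m; the calibration is good to about 2 mm. A picture is of the moment at which its call begins: read the wrist's pose just before it. get_calibration takes no time and is no camera call.
- finish_job(): hands the job in; it is judged then, once.
The state is a dict: "t": time; "q": joint angles; "dq": joint speeds; "effort": joint torques, N m; "tool_pos": TCP position; "tool_rot": TCP orientation; "contact_force": force on the tool from outside, world axes, zero at the start; "wrist_torque": the same for the moment, N m; "opening": finger opening in m; "grip_force": force on a finger pad.
Only numpy, scipy, OpenCV 4.12 (cv2) and the standard library are available. Lean on these libraries where they do the work, as an engineer would, in place of code of your own. Each camera call takes 0.05 s, during which the arm holds its last target. There are 200 camera calls.

## Working session

There is one attempt and no reset: what is moved stays moved. The work goes in short steps, Python scripts to look and compute and a tool call to move; the robot and the scene stay as the last step left them, time stands still between calls to the robot, and variables do not carry over. Pictures are saved under pics/ and viewed, at most 10 in all, crops included, and the job is handed in when it is done.

Besides the shell and the picture viewer there is one more tool, called after "Emit:" as a command line: name --pt "numbers of a row" for each row, then --argument value for the rest. servo_tool: Moves the arm, as the interface text tells. Its arguments: {"type":"object","properties":{"increments":{"type":"array"},"force":{"type":"number"}},"required":["increments"]}

```bash
mkdir -p pics; python3 - <<'E'
from station import *
import cv2,numpy as np
for n in("scene","top"):
    im=get_image(n); cv2.imwrite(f"pics/{n}0.png",im[...,::-1])
    c=get_calibration(n); print(n,{k:np.round(v,4).tolist() for k,v in c.items()})
print(get_calibration("wrist")); print(get_obs())
a=cv2.imread("pics/scene0.png");b=cv2.imread("pics/top0.png")
E
```

```text
scene {'fx': 388.7625, 'fy': 388.7625, 'cx': 260.4889, 'cy': 192.6654, 'R': [[0.4831, 0.8754, 0.0172], [0.6794, -0.3624, -0.638], [-0.5523, 0.32, -0.7698]], 't': [-0.3151, -0.2741, 1.5578]}
top {'fx': 361.4962, 'fy': 361.4962, 'cx': 258.4757, 'cy': 193.0434, 'R': [[-0.0036, -1.0, -0.0006], [-0.989, 0.0037, -0.1477], [0.1477, 0.0, -0.989]], 't': [0.0471, 0.5733, 1.0548]}
{'fx': 331.860521440279, 'fy': 331.860521440279, 'cx': 258.3736089812133, 'cy': 195.85359459212938, 'mount': array([[ 7.56241205e-05, -9.54180966e-01, -2.99230142e-01,
         7.54474418e-02],
       [ 9.99999573e-01,  3.47718011e-04, -8.56069573e-04,
        -8.45093525e-05],
       [ 9.20893002e-04, -2.99229949e-01,  9.54180585e-01,
        -1.23704502e-01],
       [ 0.00000000e+00,  0.00000000e+00,  0.00000000e+00,
         1.00000000e+00]])}
{'t': 0.1, 'q': array([-1.22399777e+00,  5.33079577e-02,  1.61415462e+00,  1.30884406e-06,
        1.47602614e+00, -1.18979849e-01]), 'dq': array([-0.00099539, -0.00081146, -0.00166276,  0.00065698,  0.00279999,
       -0.00033893]), 'effort': array([ 7.33581655e-04, -3.94904852e+01, -3.71362782e+01, -8.14129248e-05,
        3.85518040e-03, -3.77232112e-06]), 'tool_pos': array([ 0.28052792, -0.55790774,  0.24887656]), 'tool_rot': array([-3.05494811e+00, -7.24612200e-01,  3.36291566e-04]), 'contact_force': array([-1.26658633e-01, -1.59455851e-05,  3.73289595e-01]), 'wrist_torque': array([-0.00819172, -0.00896507,  0.02014861]), 'grip_force': 0.0, 'opening': 0.08522176822705937}
```

```bash
ls -la .
```

```text
total 12
drwxr-xr-x  3 agent agent 4096 Nov 30 00:31 .
drwxr-xr-x 23 root  root  4096 Nov 30 00:31 ..
drwxr-xr-x  2 agent agent 4096 Nov 30 00:31 pics
```

View pics/top0.png

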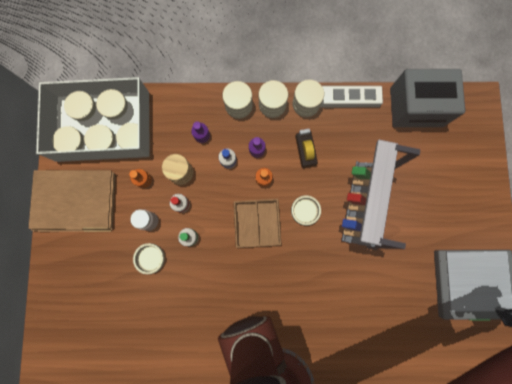

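View pics/scene0.png

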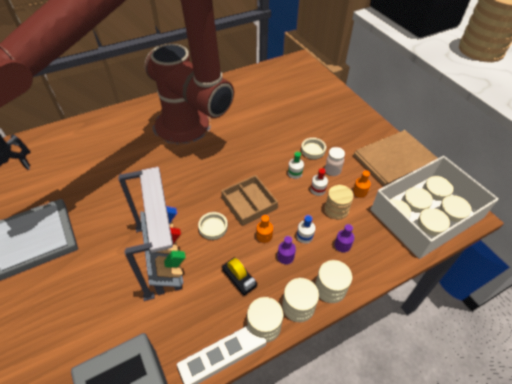

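The top view shows the carton at about (258,223) and the rack at about (370,195), with its front facing image-left. Stamps sit at green (360,170), red (355,198) and blue (350,225), and caps at blue (228,156), green (185,237) and red (178,202). The orange and purple bottles are look-alikes. Next I'll measure blobs in both views and make one enlarged crop.

```bash
cat > h.py <<'E'
import cv2,numpy as np
from station import *
from scipy.spatial.transform import Rotation as Rn
C={n:get_calibration(n) for n in("scene","top")}
def ray(n,u,v):
    c=C[n];R=np.array(c["R"]);o=-R.T@np.array(c["t"]);d=R.T@[(u-c["cx"])/c["fx"],(v-c["cy"])/c["fy"],1];return o,d/np.linalg.norm(d)
def plane(n,u,v,z):
    o,d=ray(n,u,v);return o+d*(z-o[2])/d[2]
def tri(a,b):
    A=np.zeros((3,3));r=np.zeros(3);L=[]
    for n,p in(("scene",a),("top",b)):
        o,d=ray(n,*p);P=np.eye(3)-np.outer(d,d);A+=P;r+=P@o;L.append((o,d,P))
    X=np.linalg.solve(A,r);return X,[np.linalg.norm(P@(X-o)) for o,d,P in L]
def proj(n,X):
    c=C[n];p=np.array(c["R"])@X+np.array(c["t"]);return c["fx"]*p[0]/p[2]+c["cx"],c["fy"]*p[1]/p[2]+c["cy"]
def blobs(im,lo,hi,smin=120,vmin=50,amin=8):
    h=cv2.cvtColor(im,cv2.COLOR_BGR2HSV);m=cv2.inRange(h,(lo,smin,vmin),(hi,255,255))
    n,_,s,c=cv2.connectedComponentsWithStats(m)
    return [(np.round(c[i],1).tolist(),s[i].tolist()) for i in range(1,n) if s[i][4]>=amin]
E
python3 - <<'E'
from h import *
T=cv2.imread("pics/top0.png");S=cv2.imread("pics/scene0.png")
for nm,lo,hi in(("blue",100,128),("green",45,90),("red",170,180)):
    for n,i in(("top",T),("scene",S)): print(nm,n,[b for b in blobs(i,lo,hi) if b[1][4]<600])
a=cv2.resize(T[125:265,165:425],None,fx=3,fy=3,interpolation=cv2.INTER_CUBIC)
b=cv2.resize(S[150:310,110:350],None,fx=3,fy=3,interpolation=cv2.INTER_CUBIC)
cv2.imwrite("pics/topc.png",a);cv2.imwrite("pics/scc.png",b)
E
```

```text
blue top [([225.4, 153.1], [223, 150, 6, 7, 36]), ([349.4, 223.9], [343, 220, 14, 9, 94])]
blue scene [([170.8, 212.4], [167, 207, 9, 14, 82]), ([307.4, 220.4], [304, 216, 8, 10, 55]), ([304.4, 238.1], [299, 236, 12, 4, 16])]
green top [([358.9, 170.3], [353, 168, 12, 6, 62]), ([183.6, 236.2], [181, 234, 6, 5, 25])]
green scene [([297.1, 156.0], [295, 152, 6, 10, 49]), ([293.6, 173.3], [290, 172, 8, 3, 11]), ([174.3, 258.5], [164, 250, 21, 17, 255])]
red top []
red scene []
```

View pics/topc.png

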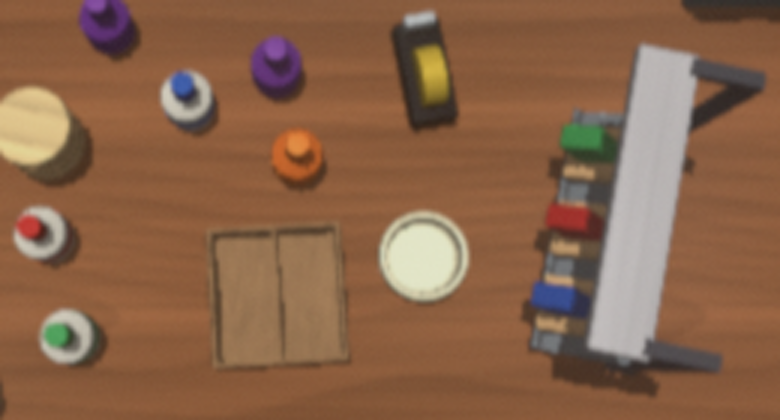

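View pics/scc.png

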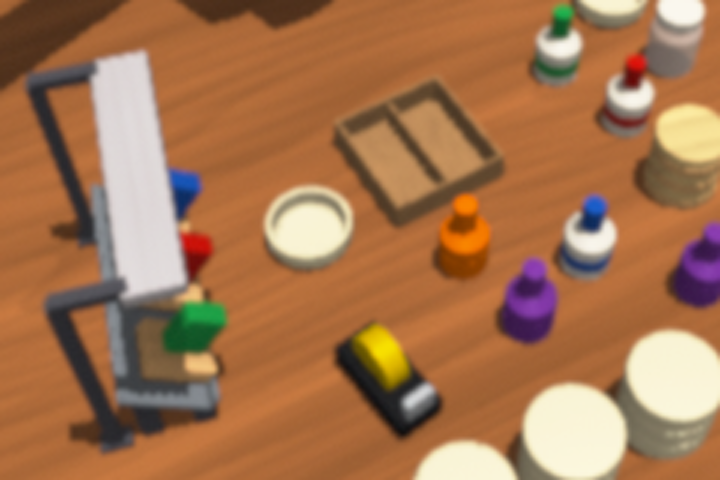

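The crops confirm the targets. The blue-capped white bottle is at top px (227,157) and the green one at (187,237); both are white with matching bands, unlike the solid orange and purple ones. The stamps in the rack run green, red, blue from the far end to the near end. The carton corners and bar edges are clear enough to measure.

```bash
python3 - <<'E'
from h import *
np.set_printoptions(precision=4,suppress=True)
f=lambda p:(p[0]/3+165-.33,p[1]/3+125-.33); g=lambda p:(p[0]/3+110-.33,p[1]/3+150-.33)
print("capB",tri((307.4,220.4),(225.4,153.1)));print("capG",tri((297.1,156.0),(183.6,236.2)))
cor=np.array([plane("top",*f(p),.038)[:2] for p in((208,231),(338,222),(348,358),(215,367))]);c2=np.array([plane("scene",*g(p),.038)[:2] for p in((336,124),(436,77),(503,157),(400,222))])
for c in(cor,c2): print("carton",c.mean(0),c.tolist(),[np.linalg.norm(c[i]-c[i-1]) for i in range(4)])
bar=np.array([plane("top",*f(p),.248)[:2] for p in((640,43),(697,55),(650,360),(588,347))]);print("bar",bar.mean(0),bar.tolist(),[np.linalg.norm(bar[i]-bar[i-1]) for i in range(4)])
b2=np.array([plane("scene",*g(p),.248)[:2] for p in((92,72),(148,53),(186,290),(125,300))]);print("bar sc",b2.mean(0),b2.tolist())
print("feet", [plane("scene",*g(p),.0)[:2] for p in((88,242),(117,442))])
print("handles top z.12", [plane("top",*p,.115)[:2] for p in((358.9,170.3),(349.4,223.9))])
E
```

```text
capB (array([0.685 , 0.1409, 0.0909]), [np.float64(0.001401622280771806), np.float64(0.0014016222807719312)])
capG (array([0.4422, 0.2579, 0.091 ]), [np.float64(0.0010032309938734166), np.float64(0.0010032309938734069)])
carton [0.4841 0.0495] [[0.5478958483193279, 0.11945261309200454], [0.5566016363022359, -0.01227570424264874], [0.42005043990910673, -0.02068058344504481], [0.4116713921219543, 0.11162602140076992]] [np.float64(0.13644910407830263), np.float64(0.13201568214504844), np.float64(0.1368096167336266), np.float64(0.13257166412037663)]
carton [0.4875 0.0481] [[0.420437070459054, -0.019970193110526224], [0.4106800322379993, 0.11100519276465759], [0.5476748817106349, 0.11954571733685926], [0.5712713206867304, -0.018102584214334472]] [np.float64(0.15084581202252328), np.float64(0.13133830933889937), np.float64(0.1372608077420444), np.float64(0.1396561736991278)]
bar [ 0.5475 -0.2529] [[0.6791529504522413, -0.256287481641263], [0.6685814006880976, -0.3034671086006352], [0.41591310368592305, -0.25051206563639417], [0.42644513911674353, -0.2012015425376687]] [np.float64(0.25864202790131086), np.float64(0.04834950738571475), np.float64(0.2581579068812801), np.float64(0.05042272759962511)]
bar sc [ 0.5516 -0.253 ] [[0.42673966636225635, -0.2514334467896585], [0.42785520934748145, -0.1992116077301932], [0.682849889189289, -0.2585283853760685], [0.6691299656330492, -0.30301687714336306]]
feet [array([ 0.4147, -0.3081]), array([ 0.6449, -0.3536])]
handles top z.12 [array([ 0.6273, -0.2424]), array([ 0.4744, -0.209 ])]
```

The light bar's centre is about 18 mm in front of the stamps' place line, so it overhangs the handles and I need a tilted tool. Rows carry no tilt, but a pose out of reach is only "approached as far as the arm can". I'll test that at the outer reach in azimuth -102°, the direction the tool must lean, in free air.

Emit:
servo_tool --pt "1 -55 12 -8 0" --pt "1 -55 12 -8 0" --pt "1 -55 12 -8 0" --pt "1 -55 12 -8 0" --pt "1 -55 12 -8 0" --pt "1 -55 12 -8 0" --pt "1 -55 12 -8 0" --pt "1 -55 12 -8 0" --pt "1 -55 12 -8 0" --pt "1 -55 12 -8 0" --pt "1 -55 12 -8 0" --pt "1 0 0 0 0"

```text
t: 1.6
tool_pos: [-0.1957, -0.9443, 0.3274]
tool_rot: [-3.052, -0.717, -0.005]
contact_force: [0.3, -0.2, -2.1]
opening: 0.0855
grip_force: 0.0
```

```bash
cat >> h.py <<'E'
def show():
    o=get_obs();R=Rn.from_rotvec(o["tool_rot"]).as_matrix();np.set_printoptions(precision=4,suppress=True)
    az=R[:,2];print("t",round(o["t"],2),"p",o["tool_pos"],"q",o["q"],"tilt",round(np.degrees(np.arccos(-az[2])),2),"dir",round(np.degrees(np.arctan2(az[1],az[0])),1),"x",R[:,0],"y",R[:,1],"F",o["contact_force"],"open",round(o["opening"],4),"grip",round(o["grip_force"],1))
    return o,R
def go(p):
    o,R=show();print("tool mm to",p,(R.T@(np.array(p)-o["tool_pos"])*1000).round(1))
E
python3 -c "from h import *;show()"
```

```text
t 1.6 p [-0.1957 -0.9443  0.3274] q [-1.852   0.9941  0.2293 -0.0005  1.9256 -0.7432] tilt 0.42 dir 77.7 x [0.8953 0.4455 0.0046] y [ 0.4455 -0.8952 -0.0058] F [ 0.3109 -0.232  -2.0971] open 0.0855 grip 0.0
```

Emit:
servo_tool --pt "1 -25 31 0 0" --pt "1 -25 31 0 0" --pt "1 0 0 0 0"

```text
t: 1.98
tool_pos: [-0.1971, -0.9718, 0.32]
tool_rot: [3.026, 0.719, -0.022]
contact_force: [0.2, 0.9, 0.2]
opening: 0.0851
grip_force: 0.0
```

```bash
python3 -c "from h import *;show()"
```

```text
t 1.98 p [-0.1971 -0.9718  0.32  ] q [-1.8466  1.1068  0.06    0.0031  1.9401 -0.7413] tilt 1.99 dir -101.1 x [ 0.893   0.4496 -0.0214] y [ 0.45   -0.8926  0.0275] F [0.1943 0.9434 0.2323] open 0.0851 grip 0.0
```

It works: once q3 hits its limit the tool leans outward, at -101°. I'll push on.

Emit:
servo_tool --pt "1 -37 47 0 0" --pt "1 -37 47 0 0" --pt "1 -37 47 0 0" --pt "1 -37 47 0 0"

```text
t: 2.48
tool_pos: [-0.2075, -1.0213, 0.2881]
tool_rot: [2.893, 0.687, -0.115]
contact_force: [-0.3, 0.5, 0.5]
opening: 0.0856
grip_force: 0.0
```

```bash
python3 -c "from h import *;show()"
```

```text
t 2.48 p [-0.2075 -1.0213  0.2881] q [-1.8458  1.1455  0.0565  0.0134  1.7565 -0.7378] tilt 10.51 dir -101.6 x [ 0.8911  0.4396 -0.1132] y [ 0.4524 -0.8803  0.1431] F [-0.3118  0.477   0.466 ] open 0.0856 grip 0.0
```

Emit:
servo_tool --pt "1 -35 44 -18 0" --pt "1 -35 44 -18 0" --pt "1 -35 44 -18 0" --pt "1 -35 44 -18 0"

```text
t: 2.98
tool_pos: [-0.213, -1.0394, 0.3446]
tool_rot: [2.767, 0.656, -0.194]
contact_force: [0.4, 0.5, 0.4]
opening: 0.0853
grip_force: 0.0
```

```bash
python3 -c "from h import *;show()"
```

```text
t 2.98 p [-0.213  -1.0394  0.3446] q [-1.8488  1.0979  0.0552  0.0241  1.6683 -0.7376] tilt 18.39 dir -101.6 x [ 0.8871  0.4182 -0.1953] y [ 0.4572 -0.8542  0.2477] F [0.3916 0.5209 0.3851] open 0.0853 grip 0.0
```

Emit:
servo_tool --pt "1 -35 44 -10 0" --pt "1 -35 44 -10 0" --pt "1 -35 44 -10 0" --pt "1 -35 44 -10 0" --pt "1 -35 44 -10 0" --pt "1 -35 44 -10 0" --pt "1 -35 44 -10 0"

```text
t: 3.85
tool_pos: [-0.2195, -1.0645, 0.4434]
tool_rot: [2.549, 0.605, -0.315]
contact_force: [0.4, 0.7, -0.6]
opening: 0.0857
grip_force: 0.0
```

```bash
python3 -c "from h import *;show()"
```

```text
t 3.85 p [-0.2195 -1.0645  0.4434] q [-1.8526  1.0218  0.0558  0.0421  1.5092 -0.7381] tilt 31.87 dir -101.6 x [ 0.8748  0.3576 -0.327 ] y [ 0.4728 -0.7776  0.4145] F [ 0.3713  0.6545 -0.6496] open 0.0857 grip 0.0
```

Emit:
servo_tool --pt "1 -35 44 -10 0" --pt "1 -24 30 -7 0" --pt "1 0 0 0 -10.3" --pt "1 0 0 0 -10.3" --pt "1 0 0 0 -10.3" --pt "1 0 0 0 -10.3" --pt "1 0 0 0 -10.3" --pt "1 0 0 0 0"

```text
t: 4.85
tool_pos: [-0.22, -1.0651, 0.4745]
tool_rot: [2.082, 1.688, -0.652]
contact_force: [-0.9, -0.3, 0.7]
opening: 0.0853
grip_force: 0.0
```

```bash
python3 -c "
from h import *;go((.486,-.11,.40))"
```

```text
t 4.85 p [-0.22   -1.0651  0.4745] q [-1.8539  0.9968  0.0561  0.0465  1.4809 -1.6352] tilt 34.92 dir -101.6 x [ 0.1707  0.802  -0.5724] y [ 0.9786 -0.2058  0.0035] F [-0.8621 -0.3017  0.6883] open 0.0853 grip 0.0
tool mm to (0.486, -0.11, 0.4) [ 929.2  494.1 -555.6]
```

Emit:
servo_tool --pt "1 38 20 -25 0" --pt "1 38 20 -25 0" --pt "1 38 20 -25 0" --pt "1 38 20 -25 0" --pt "1 38 20 -25 0" --pt "1 38 20 -25 0" --pt "1 38 20 -25 0" --pt "1 38 20 -25 0" --pt "1 38 20 -25 0" --pt "1 38 20 -25 0" --pt "1 38 20 -25 0" --pt "1 38 20 -25 0"

```text
t: 6.35
tool_pos: [0.1173, -0.5947, 0.4633]
tool_rot: [2.083, 1.685, -0.651]
contact_force: [0.5, -1.0, 1.5]
opening: 0.0854
grip_force: 0.0
```

Emit:
servo_tool --pt "1 38 20 -23 0" --pt "1 38 20 -23 0" --pt "1 38 20 -23 0" --pt "1 38 20 -23 0" --pt "1 38 20 -23 0" --pt "1 38 20 -22 0" --pt "1 38 20 -22 0" --pt "1 38 20 -22 0" --pt "1 38 20 -21 0" --pt "1 38 20 -20 0" --pt "1 38 20 -18 0" --pt "1 0 0 0 0"

```text
t: 7.85
tool_pos: [0.4314, -0.1692, 0.4201]
tool_rot: [2.079, 1.693, -0.65]
contact_force: [-0.5, -1.1, 0.3]
opening: 0.0853
grip_force: 0.0
```

```bash
python3 -c "
from h import *;go((.486,-.11,.40));im=get_image('wrist');cv2.imwrite('pics/w1.png',im[...,::-1])
for a in((100,128),(45,90)):print(blobs(im[...,::-1].copy(),*a,amin=40))"
```

```text
t 7.85 p [ 0.4314 -0.1692  0.4201] q [-0.2115 -0.3893  1.8018 -0.6136  1.6937 -0.096 ] tilt 34.86 dir -101.4 x [ 0.1672  0.8034 -0.5715] y [ 0.9794 -0.202   0.0027] F [-0.5055 -1.0501  0.3135] open 0.0853 grip 0.0
tool mm to (0.486, -0.11, 0.4) [ 68.2  41.5 -22.8]
[([302.1, 21.1], [289, 0, 27, 44, 1047])]
[([439.4, 22.4], [416, 0, 47, 45, 1613])]
```

View pics/w1.png

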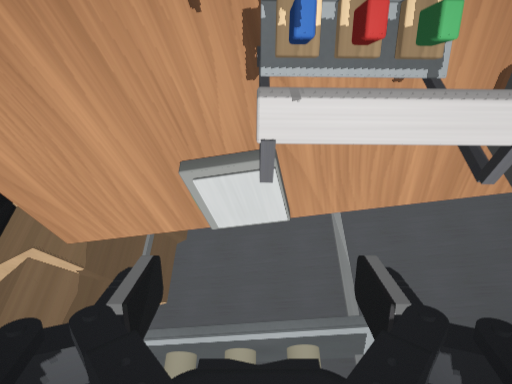

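The wrist view shows the stamp handles at blue (302,21), red (370,20) and green (439,22), with the bar at rows 90–140. I'll descend in front of the bar towards the blue pre-grasp.

```bash
python3 -c "
from h import *;go((.486,-.12,.235));go((.483,-.157,.191))"
```

```text
t 7.9 p [ 0.4307 -0.1703  0.4208] q [-0.2139 -0.3907  1.8019 -0.6144  1.6937 -0.0972] tilt 34.9 dir -101.5 x [ 0.1688  0.8026 -0.5721] y [ 0.9791 -0.2035  0.0033] F [-0.3408 -0.1904  0.3561] open 0.0852 grip 0.0
tool mm to (0.486, -0.12, 0.235) [156.   43.3 117.9]
t 7.9 p [ 0.4307 -0.1703  0.4208] q [-0.2139 -0.3907  1.8019 -0.6144  1.6937 -0.0972] tilt 34.9 dir -101.5 x [ 0.1688  0.8026 -0.5721] y [ 0.9791 -0.2035  0.0033] F [-0.3408 -0.1904  0.3561] open 0.0852 grip 0.0
tool mm to (0.483, -0.157, 0.191) [151.   47.8 175.1]
```

Emit:
servo_tool --pt "0.7 31 9 23 0" --pt "0.7 31 9 23 0" --pt "0.7 31 9 23 0" --pt "0.7 31 9 23 0" --pt "0.7 31 8 24 0" --pt "0.7 0 0 0 0"

```text
t: 8.65
tool_pos: [0.4843, -0.1213, 0.2346]
tool_rot: [2.084, 1.691, -0.658]
contact_force: [-0.6, 0.2, 0.7]
opening: 0.0596
grip_force: 0.0
```

```bash
cat >> h.py <<'E'
W=get_calibration("wrist");M=np.array(W["mount"])
def wimg(name=None):
    o=get_obs();im=get_image("wrist")[...,::-1].copy()
    if name:cv2.imwrite(f"pics/{name}.png",im)
    return o,im
def wray(o,u,v):
    R=Rn.from_rotvec(o["tool_rot"]).as_matrix();d=np.array([(u-W["cx"])/W["fx"],(v-W["cy"])/W["fy"],1])
    return o["tool_pos"]+R@M[:3,3],R@M[:3,:3]@d
def wplane(o,u,v,z):
    p,d=wray(o,u,v);return p+d*(z-p[2])/d[2]
E
python3 -c "
from h import *;go((.483,-.157,.191));o,im=wimg('w2')
for a in((100,128),(45,90)):print(blobs(im,*a,amin=40))"
```

```text
t 8.65 p [ 0.4843 -0.1213  0.2346] q [-0.0965 -0.1639  1.9266 -0.6079  1.4787  0.1993] tilt 34.92 dir -102.1 x [ 0.1677  0.8026 -0.5725] y [ 0.9785 -0.2063 -0.0026] F [-0.6452  0.1979  0.7099] open 0.0596 grip 0.0
tool mm to (0.483, -0.157, 0.191) [-3.9  6.2 55.8]
[([268.5, 181.6], [255, 155, 28, 53, 1378])]
[([436.9, 180.6], [410, 157, 57, 52, 2098])]
```

View pics/w2.png

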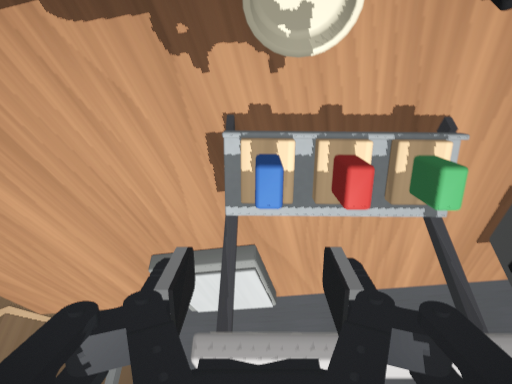

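The blue handle's top face is at (268,181), red is at (352,182) and green at (437,181). The colours match the places seen before. I'll intersect the rays with the handle-top plane.

```bash
python3 - <<'E'
from h import *
o,im=wimg();R=Rn.from_rotvec(o["tool_rot"]).as_matrix()
rx=np.array([-.2095,-.9778,0]);ry=np.array([.9778,-.2095,0]);z=np.array([0,0,1.])
s,c=np.sin(np.radians(35)),np.cos(np.radians(35));n=-s*rx+c*z
O=np.array([.541,-.2705,0])
for nm,a,yy in(("blue",(100,128),-.08),("green",(45,90),.08)):
    b=max(blobs(im,*a,amin=40),key=lambda b:b[1][4]);x0,y0,w,h,A=b[1]
    T=O+yy*ry+.05*z+.08*n
    for uv in((x0+w/2,y0+h/2),b[0],(x0,y0),(x0+w,y0+h)):
        p,d=wray(o,*uv);X=p+d*((T-p)@n)/(d@n);print(nm,np.round(uv,1),"X",X,"expected",T,"err rack x,y,z",(X-T)@rx,(X-T)@ry,X[2]-T[2])
    # grasp target: 20mm below top, tool frame
    G=X*0+T-.02*n
    print("to G(model) tool mm",R.T@(G-o["tool_pos"])*1000)
E
```

```text
blue [267.5 179. ] X [ 0.47538788 -0.2028108   0.11094201] expected [ 0.47238914 -0.20887256  0.11553216] err rack x,y,z -0.006555420135647309 0.0016622324885666737 -0.004590154595111973
blue [266.7 179.3] X [ 0.47468014 -0.20288085  0.11109379] expected [ 0.47238914 -0.20887256  0.11553216] err rack x,y,z -0.006338656944027899 0.000984879789392259 -0.00443837537433367
blue [254 152] X [ 0.46814777 -0.18194222  0.09771614] expected [ 0.47238914 -0.20887256  0.11553216] err rack x,y,z -0.02544391851681877 -0.009789120185985167 -0.017816023547070126
blue [281 206] X [ 0.48299943 -0.22474998  0.12484639] expected [ 0.47238914 -0.20887256  0.11553216] err rack x,y,z 0.013302087073810896 0.013701057052812405 0.009314221643004356
to G(model) tool mm [ -2.46877432   5.13932403 170.02155553]
green [436. 180.] X [ 0.61563696 -0.23330795  0.11124865] expected [ 0.62883714 -0.24239256  0.11553216] err rack x,y,z -0.006117491676564673 -0.014810363777005474 -0.0042835137868657835
green [434.  177.4] X [ 0.6140027  -0.23105215  0.10994393] expected [ 0.62883714 -0.24239256  0.11553216] err rack x,y,z -0.007980831415317875 -0.01688093419032801 -0.005588238318186445
green [408 154] X [ 0.59312794 -0.20984773  0.09848823] expected [ 0.62883714 -0.24239256  0.11553216] err rack x,y,z -0.02434125801034881 -0.04173460137567956 -0.01704393234835372
green [464 206] X [ 0.63926325 -0.25793266  0.12464245] expected [ 0.62883714 -0.24239256  0.11553216] err rack x,y,z 0.013010843440367802 0.01345030584103006 0.009110290655411829
to G(model) tool mm [ -2.78506633 165.13691873 170.50813024]
```

Emit:
servo_tool --pt "0.7 1 3 45 0" --pt "0.7 0.5 3 45 0" --pt "0.7 0 1 40 0" --pt "0.7 0 0 25 0" --pt "0.7 0 0 13 0" --pt "0.7 0 0 0 0" --pt "0 0 0 0 0" --pt "0 0 0 0 0" --pt "0 0 0 0 0" --pt "0 0 0 0 0" --force 45

```text
t: 10.0
tool_pos: [0.4746, -0.2152, 0.0998]
tool_rot: [2.08, 1.689, -0.651]
contact_force: [-0.1, 1.1, 4.1]
opening: 0.0232
grip_force: 49.0
```

```bash
python3 -c "
from h import *;show()"
```

```text
t 10.0 p [ 0.4746 -0.2152  0.0998] q [-0.282  -0.0107  2.0302 -0.6713  1.1613  0.2129] tilt 34.93 dir -101.4 x [ 0.1694  0.8022 -0.5725] y [ 0.979  -0.2039  0.0041] F [-0.0822  1.0891  4.1181] open 0.0232 grip 49.0
```

Blue is gripped at 23.2 mm. I'll retreat along the stamp's axis, lift, and swing to azimuth -102°. There I'll try pulling past the inner reach to stand the tool upright again.

Emit:
servo_tool --pt "0 0 0 -15 0" --pt "0 0 0 -30 0" --pt "0 0 0 -40 0" --pt "0 0 0 -40 0" --pt "0 -28 0 -41 0" --pt "0 -28 0 -41 0" --pt "0 -28 0 -41 0" --pt "0 -28 0 -41 0"

```text
t: 11.0
tool_pos: [0.4878, -0.142, 0.401]
tool_rot: [2.081, 1.693, -0.65]
contact_force: [-0.1, -0.2, -2.2]
opening: 0.0235
grip_force: 48.4
```

```bash
python3 -c "
from h import *;go((.3,-.45,.42));go((-.1,-.5,.42))"
```

```text
t 11.0 p [ 0.4878 -0.142   0.401 ] q [-0.1366 -0.2464  1.7204 -0.6103  1.6875  0.0013] tilt 34.78 dir -101.6 x [ 0.1677  0.804  -0.5705] y [ 0.9792 -0.2031  0.0017] F [-0.1197 -0.1757 -2.1717] open 0.0235 grip 48.4
tool mm to (0.3, -0.45, 0.42) [-290.  -121.3  178. ]
t 11.0 p [ 0.4878 -0.142   0.401 ] q [-0.1366 -0.2464  1.7204 -0.6103  1.6875  0.0013] tilt 34.78 dir -101.6 x [ 0.1677  0.804  -0.5705] y [ 0.9792 -0.2031  0.0017] F [-0.1197 -0.1757 -2.1717] open 0.0235 grip 48.4
tool mm to (-0.1, -0.5, 0.42) [-397.3 -502.8  251.7]
```

Emit:
servo_tool --pt "0 -41 -17 25 0" --pt "0 -41 -17 25 0" --pt "0 -41 -17 25 0" --pt "0 -41 -17 25 0" --pt "0 -41 -17 25 0" --pt "0 -41 -17 25 0" --pt "0 -41 -17 25 0"

```text
t: 11.88
tool_pos: [0.3024, -0.4475, 0.4198]
tool_rot: [2.081, 1.692, -0.649]
contact_force: [0.1, -0.2, -1.4]
opening: 0.0235
grip_force: 48.4
```

Emit:
servo_tool --pt "0 -13 -48 9 0" --pt "0 -13 -48 9 0" --pt "0 -13 -48 9 0" --pt "0 -13 -48 9 0" --pt "0 -13 -48 9 0" --pt "0 -13 -48 9 0" --pt "0 -13 -48 9 0" --pt "0 -13 -48 9 0"

```text
t: 12.88
tool_pos: [-0.0994, -0.492, 0.4193]
tool_rot: [2.08, 1.691, -0.65]
contact_force: [0.4, -0.8, -0.9]
opening: 0.0235
grip_force: 48.3
```

```bash
python3 -c "
from h import *;show()"
```

```text
t 12.88 p [-0.0994 -0.492   0.4193] q [-1.9821 -0.6827  1.9933  0.1277  1.2356 -1.7815] tilt 34.87 dir -101.4 x [ 0.1686  0.803  -0.5717] y [ 0.9792 -0.203   0.0036] F [ 0.3581 -0.7788 -0.8547] open 0.0235 grip 48.3
```

Emit:
servo_tool --pt "0 30 0 -21 0" --pt "0 30 0 -21 0" --pt "0 30 0 -21 0" --pt "0 30 0 -21 0" --pt "0 0 0 0 0"

```text
t: 13.5
tool_pos: [-0.0738, -0.3782, 0.4291]
tool_rot: [2.094, 1.702, -0.632]
contact_force: [0.1, -0.1, -0.9]
opening: 0.0236
grip_force: 48.3
```

```bash
python3 -c "
from h import *;show()"
```

```text
t 13.5 p [-0.0738 -0.3782  0.4291] q [-2.072  -1.0108  2.1275  0.1658  1.4587 -1.8369] tilt 33.73 dir -101.5 x [ 0.1706  0.814  -0.5552] y [ 0.9791 -0.2035  0.0024] F [ 0.13   -0.1499 -0.932 ] open 0.0236 grip 48.3
```

Emit:
servo_tool --pt "0 45 0 -30 0" --pt "0 45 0 -30 0" --pt "0 45 0 -30 0" --pt "0 45 0 -30 0"

```text
t: 14.0
tool_pos: [-0.0561, -0.3215, 0.4982]
tool_rot: [2.175, 1.767, -0.517]
contact_force: [-1.1, -0.2, -0.2]
opening: 0.0234
grip_force: 48.3
```

```bash
python3 -c "
from h import *;show()"
```

```text
t 14.0 p [-0.0561 -0.3215  0.4982] q [-2.0861 -1.0104  1.9791  0.1379  1.7245 -1.8275] tilt 26.7 dir -101.9 x [ 0.1828  0.8745 -0.4493] y [ 0.9787 -0.2051 -0.0008] F [-1.0592 -0.1623 -0.1866] open 0.0234 grip 48.3
```

Emit:
servo_tool --pt "0 50 0 0 0" --pt "0 50 0 0 0" --pt "0 50 0 0 0" --pt "0 50 0 0 0"

```text
t: 14.5
tool_pos: [-0.0349, -0.2955, 0.4829]
tool_rot: [2.26, 1.829, -0.403]
contact_force: [-0.5, -0.4, -0.8]
opening: 0.0231
grip_force: 48.3
```

```bash
python3 -c "
from h import *;show()"
```

```text
t 14.5 p [-0.0349 -0.2955  0.4829] q [-1.9958 -1.0099  1.9838  0.0626  1.8288 -1.7592] tilt 19.68 dir -104.0 x [ 0.1945  0.9213 -0.3366] y [ 0.9775 -0.2106 -0.0115] F [-0.458  -0.4111 -0.8167] open 0.0231 grip 48.3
```

Emit:
servo_tool --pt "0 50 -12 10 0" --pt "0 50 -12 10 0" --pt "0 50 -12 10 0" --pt "0 50 -12 10 0" --pt "0 50 -12 10 0"

```text
t: 15.12
tool_pos: [-0.0905, -0.2548, 0.448]
tool_rot: [2.349, 1.899, -0.235]
contact_force: [0.4, 0.0, -1.8]
opening: 0.0236
grip_force: 48.4
```

```bash
python3 -c "
from h import *;show()"
```

```text
t 15.12 p [-0.0905 -0.2548  0.448 ] q [-2.2716 -1.0098  2.027   0.0865  1.9492 -2.0213] tilt 10.96 dir -105.2 x [ 0.2049  0.9602 -0.1899] y [ 0.9775 -0.2106 -0.0102] F [ 0.4093  0.022  -1.8479] open 0.0236 grip 48.4
```

Emit:
servo_tool --pt "0 50 4 8 0" --pt "0 50 4 8 0" --pt "0 50 0 8 0" --pt "0 50 0 8 0" --pt "0 50 0 8 0" --pt "0 0 0 0 0"

```text
t: 15.88
tool_pos: [-0.1178, -0.1939, 0.4551]
tool_rot: [2.404, 1.942, -0.041]
contact_force: [0.2, -1.4, -1.9]
opening: 0.0237
grip_force: 48.4
```

```bash
python3 -c "
from h import *;show()"
```

```text
t 15.88 p [-0.1178 -0.1939  0.4551] q [-2.5136 -1.01    2.007   0.0609  2.1201 -2.2693] tilt 3.27 dir -78.5 x [ 0.2105  0.9762 -0.0523] y [ 0.9775 -0.2096  0.0229] F [ 0.2236 -1.3614 -1.9098] open 0.0237 grip 48.4
```

Emit:
servo_tool --pt "0 -16 30 0 0" --pt "0 -12 32 0 0" --pt "0 -4 33 0 0" --pt "0 0 33 0 0" --pt "0 4 32 0 0" --pt "0 45 0 5 0" --pt "0 0 0 0 0"

```text
t: 16.75
tool_pos: [0.0463, -0.2228, 0.4577]
tool_rot: [2.403, 1.955, -0.033]
contact_force: [-0.5, -0.2, -1.5]
opening: 0.0239
grip_force: 48.4
```

```bash
python3 -c "
from h import *;show()"
```

```text
t 16.75 p [ 0.0463 -0.2228  0.4577] q [-1.7195 -1.0102  2.0023  0.0205  2.1045 -1.5039] tilt 2.77 dir -77.1 x [ 0.2036  0.9781 -0.0439] y [ 0.979  -0.2029  0.0201] F [-0.5204 -0.2057 -1.4964] open 0.0239 grip 48.4
```

Emit:
servo_tool --pt "0 40 -17 4 0" --pt "0 30 -12 3 0" --pt "0 0 0 0 0"

```text
t: 17.12
tool_pos: [0.0428, -0.2053, 0.4742]
tool_rot: [2.436, 1.972, -0.006]
contact_force: [-0.9, 0.7, -1.2]
opening: 0.0234
grip_force: 48.3
```

```bash
python3 -c "
from h import *;show()"
```

```text
t 17.12 p [ 0.0428 -0.2053  0.4742] q [-1.731  -1.0103  1.9722  0.0035  2.1722 -1.5192] tilt 0.46 dir -78.1 x [ 0.2083  0.978  -0.0073] y [ 0.9781 -0.2083  0.0032] F [-0.9425  0.6595 -1.1594] open 0.0234 grip 48.3
```

The tool and stamp are upright again, 0.46° off. I'll carry it over the carton via waypoints that keep clear of the inner limit, then spin +74.5° to line up with the carton.

Emit:
servo_tool --pt "0 -45 25 10 0" --pt "0 -45 25 10 0" --pt "0 -45 25 10 0" --pt "0 -45 25 10 0" --pt "0 -45 25 10 0" --pt "0 43 32 0 0" --pt "0 43 32 0 0" --pt "0 43 32 0 0" --pt "0 43 32 0 0" --pt "0 43 32 0 0" --pt "0 43 32 0 0" --pt "0 43 32 0 0"

```text
t: 18.62
tool_pos: [0.4013, -0.2026, 0.4235]
tool_rot: [2.437, 1.973, -0.003]
contact_force: [-0.0, -0.8, -2.2]
opening: 0.0235
grip_force: 48.3
```

Emit:
servo_tool --pt "0 43 7 13 0" --pt "0 43 7 13 0" --pt "0 43 7 13 0" --pt "0 43 7 13 0" --pt "0 43 7 13 0" --pt "0 43 7 13 0" --pt "0 43 7 13 0" --pt "0 0 0 0 10.65" --pt "0 0 0 0 10.65" --pt "0 0 0 0 10.65" --pt "0 0 0 0 10.65" --pt "0 0 0 0 10.65"

```text
t: 20.12
tool_pos: [0.5109, 0.0798, 0.3309]
tool_rot: [3.065, 0.662, 0.0]
contact_force: [-0.4, -0.6, -1.8]
opening: 0.0236
grip_force: 48.3
```

Emit:
servo_tool --pt "0 0 0 0 10.65" --pt "0 0 0 0 10.65" --pt "0 0 0 0 0"

```text
t: 20.5
tool_pos: [0.5108, 0.0798, 0.331]
tool_rot: [3.135, 0.097, 0.002]
contact_force: [-1.1, 0.4, -1.6]
opening: 0.0233
grip_force: 48.3
```

```bash
cat >> h.py <<'E'
Cc=np.array([.4841,.0495]);Cy=np.radians(3.5)
def carton(x,y,z):
    c,s=np.cos(Cy),np.sin(Cy);return np.array([Cc[0]+c*x-s*y,Cc[1]+s*x+c*y,z])
def wproj(o,X):
    R=Rn.from_rotvec(o["tool_rot"]).as_matrix();p=M[:3,:3].T@(R.T@(np.array(X)-o["tool_pos"])-M[:3,3])
    return (W["fx"]*p[0]/p[2]+W["cx"],W["fy"]*p[1]/p[2]+W["cy"])
E
python3 - <<'E'
from h import *
o,im=wimg();print(np.round(carton(.030,.0325,.3),4));go(carton(.030,.0325,.2))
v=cv2.resize(im,None,fx=1.5,fy=1.5)
for x0,x1,y0,y1,col in((-.0695,.0695,-.067,.067,(0,255,0)),(-.0655,.0655,.002,.063,(255,0,255)),(-.0655,.0655,-.063,-.002,(255,0,255))):
    P=np.array([wproj(o,carton(x,y,.038)) for x,y in((x0,y0),(x1,y0),(x1,y1),(x0,y1))])*1.5+.25
    cv2.polylines(v,[P.round().astype(int)],True,col,1)
cv2.imwrite("pics/w3.png",v)
E
```

```text
[0.5121 0.0838 0.3   ]
t 20.55 p [0.5108 0.0798 0.3311] q [ 0.0138 -0.2438  1.7562 -0.0055  1.6279  1.5214] tilt 0.32 dir -75.7 x [0.998  0.0628 0.0011] y [ 0.0628 -0.998   0.0056] F [-0.3066 -0.4957 -1.0301] open 0.0238 grip 48.3
tool mm to [0.5121 0.0838 0.2   ] [  1.4  -4.6 131.1]
```

View pics/w3.png

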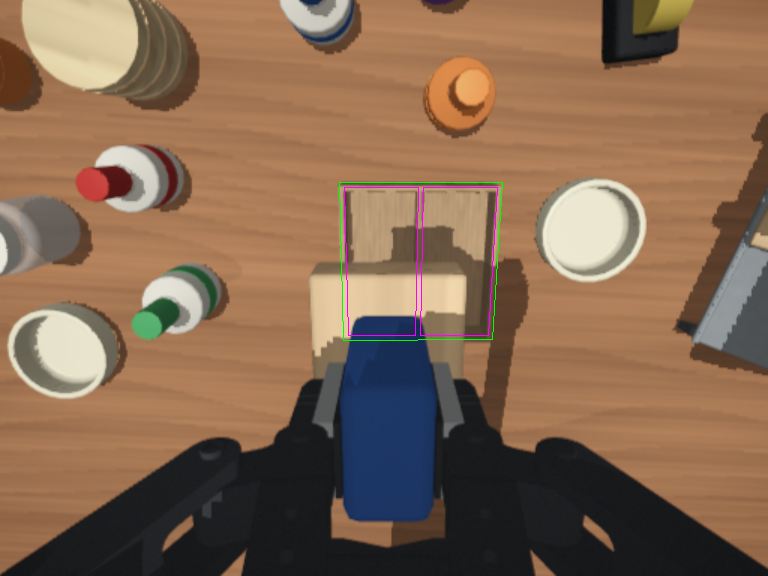

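The overlay matches the carton's walls and divider. The stamp hangs upright and centred between the fingers, and its base front edge puts it about 3 mm back in x. I'll lower into the +y compartment.

Emit:
servo_tool --pt "0 5.5 -4 30 0" --pt "0 0 0 55 0" --pt "0 0 0 55 0" --pt "0 0 0 45 0" --pt "0 0 0 30 0" --pt "0 0 0 22 0" --pt "0 0 0 12 0" --pt "0 0 0 5 0" --pt "0 0 0 4 0" --pt "0 0 0 0 0"

```text
t: 21.8
tool_pos: [0.5195, 0.0832, 0.0862]
tool_rot: [3.134, 0.099, 0.004]
contact_force: [-34.6, -1.2, 64.5]
opening: 0.0237
grip_force: 57.1
```

```bash
python3 -c "
from h import *;show()"
```

```text
t 21.8 p [0.5195 0.0832 0.0862] q [ 0.0202 -0.0215  1.9764 -0.0061  1.1842  1.5301] tilt 0.35 dir -64.8 x [0.998  0.0632 0.0023] y [ 0.0632 -0.998   0.0057] F [-34.5518  -1.2097  64.5233] open 0.0237 grip 57.1
```

The stamp touched the far wall early, at 64 N on the held stamp. I'll back off and look at it.

Emit:
servo_tool --pt "0 0 0 -20 0" --pt "0 -6 0 -25 0" --pt "0 0 0 0 0"

```text
t: 22.18
tool_pos: [0.512, 0.0828, 0.1209]
tool_rot: [3.134, 0.097, 0.011]
contact_force: [0.2, -0.4, -1.9]
opening: 0.0232
grip_force: 48.6
```

```bash
python3 - <<'E'
from h import *
show();o,im=wimg();v=cv2.resize(im,None,fx=1.5,fy=1.5)
for x0,x1,y0,y1,col in((-.0695,.0695,-.067,.067,(0,255,0)),(-.0655,.0655,.002,.063,(255,0,255)),(-.0655,.0655,-.063,-.002,(255,0,255))):
    P=np.array([wproj(o,carton(x,y,.038)) for x,y in((x0,y0),(x1,y0),(x1,y1),(x0,y1))])*1.5+.25
    cv2.polylines(v,[P.round().astype(int)],True,col,1)
cv2.imwrite("pics/w4.png",v)
E
```

```text
t 22.18 p [0.512  0.0828 0.1209] q [ 0.0195 -0.0891  1.9769 -0.0058  1.2467  1.53  ] tilt 0.51 dir -37.0 x [0.998  0.0621 0.0068] y [ 0.0621 -0.9981  0.0058] F [ 0.248  -0.4039 -1.8869] open 0.0232 grip 48.6
```

View pics/w4.png

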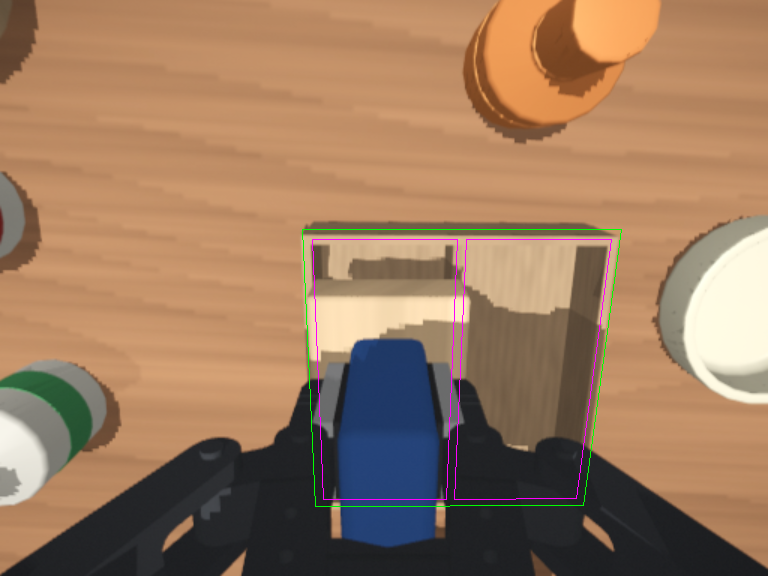

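The stamp slid about 7 mm back in the grip but is still upright. The carton's far wall also sits about 1.7 mm nearer than modelled. I'll shift +6 mm and lower gently.

Emit:
servo_tool --pt "0 6 -0.8 0 0" --pt "0 0 0 20 0" --pt "0 0 0 16 0" --pt "0 0 0 10 0" --pt "0 0 0 4 0" --pt "0 0 0 0 0"

```text
t: 22.98
tool_pos: [0.5165, 0.0836, 0.0685]
tool_rot: [3.135, 0.094, 0.002]
contact_force: [-0.9, 0.3, -1.4]
opening: 0.0235
grip_force: 48.5
```

```bash
python3 -c "
from h import *;show()"
```

```text
t 22.98 p [0.5165 0.0836 0.0685] q [ 0.0211 -0.0019  1.9908 -0.0061  1.1512  1.5341] tilt 0.33 dir -73.6 x [0.9982 0.0602 0.0013] y [ 0.0602 -0.9982  0.0057] F [-0.8824  0.3155 -1.3952] open 0.0235 grip 48.5
```

No contact yet, and it is inside the walls. I'll lower in 1.5 mm steps.

Emit:
servo_tool --pt "0 0 0 1.5 0" --pt "0 0 0 1.5 0" --pt "0 0 0 0 0"

```text
t: 23.35
tool_pos: [0.5165, 0.0836, 0.0658]
tool_rot: [3.135, 0.094, 0.003]
contact_force: [-0.4, -0.2, -1.7]
opening: 0.0236
grip_force: 48.5
```

Emit:
servo_tool --pt "0 0 0 1 0" --pt "0 0 0 0 0"

```text
t: 23.6
tool_pos: [0.5164, 0.0836, 0.0646]
tool_rot: [3.134, 0.094, 0.003]
contact_force: [-0.2, 0.1, -1.5]
opening: 0.0234
grip_force: 48.5
```

Emit:
servo_tool --pt "0 0 0 1 0" --pt "0 0 0 0 0"

```text
t: 23.85
tool_pos: [0.5164, 0.0836, 0.0635]
tool_rot: [3.135, 0.094, 0.002]
contact_force: [0.2, -0.8, -1.8]
opening: 0.0238
grip_force: 48.5
```

Emit:
servo_tool --pt "0 0 0 1.5 0" --pt "0 0 0 0 0"

```text
t: 24.1
tool_pos: [0.5163, 0.0836, 0.062]
tool_rot: [3.135, 0.094, 0.002]
contact_force: [-0.1, -0.4, -2.5]
opening: 0.0231
grip_force: 48.5
```

Emit:
servo_tool --pt "0 0 0 1.5 0" --pt "0 0 0 0 0"

```text
t: 24.35
tool_pos: [0.5163, 0.0836, 0.0605]
tool_rot: [3.135, 0.094, 0.002]
contact_force: [0.4, -0.1, -2.6]
opening: 0.0234
grip_force: 48.5
```

Emit:
servo_tool --pt "0 0 0 1.5 0" --pt "0 0 0 0 0"

```text
t: 24.6
tool_pos: [0.5168, 0.0836, 0.0599]
tool_rot: [3.135, 0.094, 0.003]
contact_force: [-1.6, 0.1, 4.7]
opening: 0.0236
grip_force: 49.2
```

Emit:
servo_tool --pt "0 0 0 1.5 0" --pt "0 0 0 0 0"

```text
t: 24.85
tool_pos: [0.5174, 0.0836, 0.0595]
tool_rot: [3.135, 0.094, 0.004]
contact_force: [-3.5, 0.1, 9.5]
opening: 0.0236
grip_force: 49.9
```

Emit:
servo_tool --pt "0 0 0 1 0" --pt "0 0 0 0 0"

```text
t: 25.1
tool_pos: [0.518, 0.0836, 0.059]
tool_rot: [3.135, 0.094, 0.007]
contact_force: [-2.5, -0.8, 10.7]
opening: 0.0237
grip_force: 49.9
```

Emit:
servo_tool --pt "0 0 0 -1 0" --pt "0 0 0 0 0" --pt "0.35 0 0 0 0" --pt "0.45 0 0 0 0" --pt "0.45 0 0 0 0" --pt "0.45 0 0 -20 0" --pt "0.45 0 0 -50 0" --pt "0.45 0 0 -60 0" --pt "0.45 0 0 -60 0" --pt "0.45 0 0 0 0" --force 20

```text
t: 26.35
tool_pos: [0.5192, 0.0847, 0.2547]
tool_rot: [3.134, 0.094, 0.022]
contact_force: [-0.5, -0.6, -0.5]
opening: 0.0385
grip_force: 0.0
```

```bash
python3 - <<'E'
from h import *
show();o,im=wimg("w5");v=cv2.resize(im,None,fx=1.5,fy=1.5)
for x0,x1,y0,y1,col in((-.0695,.0695,-.067,.067,(0,255,0)),(-.0655,.0655,.002,.063,(255,0,255)),(-.0655,.0655,-.063,-.002,(255,0,255))):
    P=np.array([wproj(o,carton(x,y,.038)) for x,y in((x0,y0),(x1,y0),(x1,y1),(x0,y1))])*1.5+.25
    cv2.polylines(v,[P.round().astype(int)],True,col,1)
cv2.imwrite("pics/w5v.png",v)
E
```

```text
t 26.35 p [0.5192 0.0847 0.2547] q [ 0.0231 -0.1979  1.8429 -0.0057  1.4825  1.5341] tilt 0.87 dir -20.5 x [0.9981 0.0602 0.0139] y [ 0.0601 -0.9982  0.0062] F [-0.467  -0.5953 -0.48  ] open 0.0385 grip 0.0
```

View pics/w5v.png

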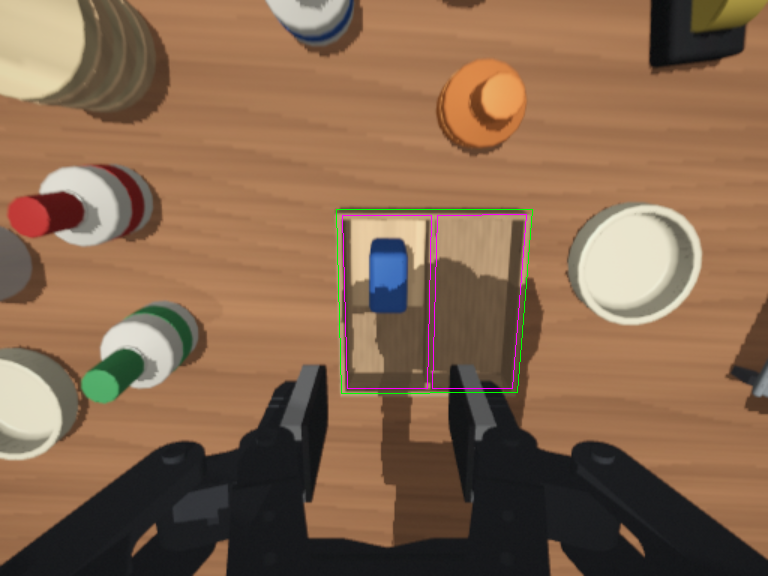

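The blue stamp stands in its compartment (handle at (388,275)) with free floor behind it. Next is the blue-capped bottle, white body with a blue band, at world (0.685, 0.141).

Emit:
servo_tool --pt "0.7 42 -11 0 0" --pt "0.7 42 -11 0 0" --pt "0.7 42 -12 20 0" --pt "0.7 42 -12 30 0" --pt "0.7 0 0 0 0"

```text
t: 27.02
tool_pos: [0.6792, 0.1406, 0.1881]
tool_rot: [3.134, 0.095, -0.019]
contact_force: [-0.6, 0.0, -0.7]
opening: 0.0597
grip_force: 0.0
```

```bash
python3 - <<'E'
from h import *
go((.685,.141,.085));o,im=wimg()
for b in blobs(im,100,128,amin=100): print(b,wplane(o,*b[0],.09))
E
```

```text
t 27.02 p [0.6792 0.1406 0.1881] q [ 0.0991  0.2595  1.4877 -0.0057  1.4068  1.6101] tilt 0.78 dir -149.7 x [ 0.9981  0.0607 -0.0121] y [ 0.0607 -0.9981  0.0061] F [-0.5868  0.0147 -0.7455] open 0.0597 grip 0.0
tool mm to (0.685, 0.141, 0.085) [  7.   -0.7 103. ]
([256.5, 149.2], [231, 145, 51, 15, 131]) [0.7167 0.1434 0.09  ]
([255.8, 196.3], [239, 175, 34, 43, 1172]) [0.6835 0.1419 0.09  ]
([306.3, 343.8], [292, 325, 33, 45, 945]) [0.5587 0.0931 0.09  ]
```

Emit:
servo_tool --pt "0.7 6 -1 35 0" --pt "0.7 0 0 35 0" --pt "0.7 0 0 22 0" --pt "0.7 0 0 9 0" --pt "0.7 0 0 0 0" --pt "0 0 0 0 0" --pt "0 0 0 0 0" --pt "0 0 0 0 0" --pt "0 0 0 -15 0" --pt "0 0 0 -45 0" --pt "0 0 0 -55 0" --pt "0 0 0 0 0" --force 40

```text
t: 28.58
tool_pos: [0.6903, 0.1421, 0.22]
tool_rot: [3.135, 0.094, 0.022]
contact_force: [0.5, -0.1, -1.5]
opening: 0.0227
grip_force: 39.4
```

```bash
python3 - <<'E'
from h import *
go(carton(-.039,.0318,.2))
E
```

```text
t 28.57 p [0.6903 0.1421 0.22  ] q [ 0.0997  0.2466  1.4489 -0.006   1.4323  1.6111] tilt 0.86 dir -17.7 x [0.9981 0.0602 0.0141] y [ 0.0601 -0.9982  0.0054] F [ 0.4662 -0.1318 -1.4528] open 0.0227 grip 39.4
tool mm to [0.4432 0.0789 0.2   ] [-250.6   48.1   16.7]
```

Emit:
servo_tool --pt "0 -50 9.6 0 0" --pt "0 -50 9.6 0 0" --pt "0 -50 9.6 0 0" --pt "0 -50 9.6 0 0" --pt "0 -49 9.6 0 0" --pt "0 0 0 0 0" --pt "0 0 0 0 0"

```text
t: 29.45
tool_pos: [0.4413, 0.0788, 0.2113]
tool_rot: [3.134, 0.094, 0.003]
contact_force: [0.6, -0.2, -1.5]
opening: 0.0221
grip_force: 39.5
```

```bash
python3 - <<'E'
from h import *
go(carton(-.037,.0318,.1))
o,im=wimg()
# stamp handle in view: top face z=.084
for b in blobs(im,100,128,amin=100): print(b,wplane(o,*b[0],.084),"cart",)
E
```

```text
t 29.45 p [0.4413 0.0788 0.2113] q [ 0.0138 -0.3681  2.0517 -0.0057  1.456   1.5253] tilt 0.34 dir -69.4 x [0.9982 0.06   0.0018] y [ 0.06   -0.9982  0.0057] F [ 0.5906 -0.1777 -1.5463] open 0.0221 grip 39.5
tool mm to [0.4452 0.079  0.1   ] [  3.7  -0.5 111.3]
([257.2, 98.3], [242, 71, 32, 56, 1704]) [0.5123 0.0831 0.084 ] cart
([255.9, 191.6], [219, 182, 77, 31, 500]) [0.4416 0.08   0.084 ] cart
([258.1, 274.7], [232, 234, 54, 80, 3430]) [0.3676 0.0738 0.084 ] cart
```

Emit:
servo_tool --pt "0 3.7 -0.5 30 0" --pt "0 0 0 40 0" --pt "0 0 0 24 0" --pt "0 0 0 8 0" --pt "0 0 0 0 0"

```text
t: 30.12
tool_pos: [0.4458, 0.0791, 0.1096]
tool_rot: [3.135, 0.094, 0.002]
contact_force: [0.5, -0.2, -1.2]
opening: 0.0224
grip_force: 39.5
```

Emit:
servo_tool --pt "0 0 0 3 0" --pt "0 0 0 0 0"

```text
t: 30.38
tool_pos: [0.4457, 0.0791, 0.1072]
tool_rot: [3.135, 0.094, 0.005]
contact_force: [0.8, 0.1, -0.9]
opening: 0.0221
grip_force: 39.5
```

Emit:
servo_tool --pt "0 0 0 3 0" --pt "0 0 0 0 0"

```text
t: 30.62
tool_pos: [0.4455, 0.079, 0.1037]
tool_rot: [3.135, 0.094, 0.004]
contact_force: [1.0, 0.3, -2.2]
opening: 0.0223
grip_force: 39.5
```

Emit:
servo_tool --pt "0 0 0 4 0" --pt "0 0 0 0 0"

```text
t: 30.88
tool_pos: [0.4468, 0.0792, 0.1024]
tool_rot: [3.135, 0.094, 0.007]
contact_force: [-3.0, 0.9, 10.3]
opening: 0.0226
grip_force: 40.6
```

Emit:
servo_tool --pt "0 0 0 3 0" --pt "0 0 0 0 0"

```text
t: 31.12
tool_pos: [0.4482, 0.0793, 0.1025]
tool_rot: [3.135, 0.095, 0.01]
contact_force: [-6.7, 0.1, 25.1]
opening: 0.0225
grip_force: 42.1
```

Emit:
servo_tool --pt "0 0 0 2 0" --pt "0 0 0 0 0"

```text
t: 31.38
tool_pos: [0.4497, 0.0792, 0.1022]
tool_rot: [3.134, 0.094, 0.016]
contact_force: [-8.5, 0.0, 31.1]
opening: 0.0226
grip_force: 43.3
```

Emit:
servo_tool --pt "0 0 0 2 0" --pt "0 0 0 0 0"

```text
t: 31.62
tool_pos: [0.4508, 0.0798, 0.102]
tool_rot: [3.136, 0.095, 0.019]
contact_force: [-9.6, 1.7, 37.9]
opening: 0.0225
grip_force: 44.3
```

Contact came at z = 0.1025. The lift data put the grasp about 97 mm above the base, so that is the floor. I'll relax, release and rise.

Emit:
servo_tool --pt "0 0 0 -4 0" --pt "0 0 0 -3 0" --pt "0 0 0 0 0" --pt "0.4 0 0 0 0" --pt "0.5 0 0 0 0" --pt "0.5 0 0 0 0" --pt "0.5 0 0 -15 0" --pt "0.5 0 0 -50 0" --pt "0.5 0 0 -50 0" --pt "0.5 0 0 0 0" --force 25

```text
t: 32.88
tool_pos: [0.448, 0.0797, 0.2212]
tool_rot: [3.134, 0.094, 0.02]
contact_force: [-0.2, 0.4, 0.4]
opening: 0.0427
grip_force: 0.0
```

```bash
python3 - <<'E'
from h import *
go((.4422,.2579,.2))
S=get_image("scene")[...,::-1].copy();T=get_image("top")[...,::-1].copy()
a=blobs(S,100,128);b=blobs(T,100,128);print(a);print(b)
for n,X in(("cap",carton(-.037,.032,.095)),("stamp",carton(.028,.032,.075))):print(n,proj("scene",X),proj("top",X))
E
```

```text
t 32.88 p [0.448  0.0797 0.2212] q [ 0.0156 -0.3644  2.0324 -0.0057  1.4606  1.5268] tilt 0.81 dir -22.8 x [0.9981 0.0602 0.0127] y [ 0.0601 -0.9982  0.0063] F [-0.2213  0.3853  0.3887] open 0.0427 grip 0.0
tool mm to (0.4422, 0.2579, 0.2) [   4.7 -178.3   20.1]
[([280.9, 20.9], [268, 0, 30, 55, 1122]), ([250.9, 174.3], [249, 170, 5, 10, 44]), ([261.0, 193.4], [248, 185, 20, 18, 155]), ([471.7, 270.6], [440, 241, 69, 60, 2158])]
[]
cap (np.float64(251.55247202014837), np.float64(173.91189349197774)) (np.float64(246.59892940960862), np.float64(235.01748770700328))
stamp (np.float64(262.17976897424023), np.float64(190.9228068681352)) (np.float64(245.49408837837285), np.float64(212.89826889134687))
```

Blue set standing (scene cap at (251,174), predicted (252,174)). Now the green bottle.

Emit:
servo_tool --pt "0.7 1 -44.5 0 0" --pt "0.7 1 -44.5 0 0" --pt "0.7 1 -44.5 5 0" --pt "0.7 1 -44.5 15 0" --pt "0.7 0 0 0 0" --pt "0.7 0 0 0 0"

```text
t: 33.72
tool_pos: [0.4376, 0.2569, 0.1922]
tool_rot: [3.133, 0.095, -0.001]
contact_force: [0.8, -0.6, -0.0]
opening: 0.0595
grip_force: 0.0
```

```bash
python3 - <<'E'
from h import *
go((.4422,.2579,.085));o,im=wimg()
for b in blobs(im,45,90,amin=100): print(b,wplane(o,*b[0],.09))
E
```

```text
t 33.73 p [0.4376 0.2569 0.1922] q [ 0.3874 -0.1879  1.9396 -0.0065  1.393   1.8989] tilt 0.41 dir -93.9 x [ 0.9982  0.0605 -0.0009] y [ 0.0605 -0.9981  0.0071] F [ 0.8301 -0.6488 -0.0271] open 0.0595 grip 0.0
tool mm to (0.4422, 0.2579, 0.085) [  4.7  -1.5 107.2]
([255.8, 197.5], [240, 176, 33, 43, 1096]) [0.4408 0.2581 0.09  ]
```

Emit:
servo_tool --pt "0.7 4.2 -1.2 35 0" --pt "0.7 0 0 35 0" --pt "0.7 0 0 24 0" --pt "0.7 0 0 11 0" --pt "0.7 0 0 0 0" --pt "0 0 0 0 0" --pt "0 0 0 0 0" --pt "0 0 0 0 0" --force 40

```text
t: 34.78
tool_pos: [0.4437, 0.2587, 0.0901]
tool_rot: [3.135, 0.094, 0.007]
contact_force: [0.3, -0.6, 4.8]
opening: 0.0226
grip_force: 39.4
```

Emit:
servo_tool --pt "0 0 0 -15 0" --pt "0 0 0 -45 0" --pt "0 0 0 -55 0" --pt "0 0 0 0 0"

```text
t: 35.28
tool_pos: [0.4453, 0.2603, 0.2102]
tool_rot: [3.139, 0.095, 0.019]
contact_force: [0.4, 0.2, -2.0]
opening: 0.0228
grip_force: 39.7
```

```bash
python3 - <<'E'
from h import *
go(carton(-.037,-.0325,.2))
E
```

```text
t 35.27 p [0.4453 0.2603 0.2102] q [ 0.3875 -0.1913  1.9119 -0.0059  1.4099  1.8989] tilt 0.72 dir -5.3 x [0.9981 0.0603 0.0123] y [ 0.0603 -0.9982  0.0019] F [ 0.418   0.2135 -2.0171] open 0.0228 grip 39.7
tool mm to [0.4492 0.0148 0.2   ] [-11.1 245.2  10.5]
```

Emit:
servo_tool --pt "0 0 20 -40 0" --pt "0 -2 45 0 0" --pt "0 -2 45 0 0" --pt "0 -2 45 0 0" --pt "0 -2 45 0 0" --pt "0 -2 45 0 0" --pt "0 0 0 0 0" --pt "0 0 0 0 0"

```text
t: 36.28
tool_pos: [0.4466, 0.0144, 0.244]
tool_rot: [3.135, 0.094, -0.0]
contact_force: [-0.6, 0.4, -2.2]
opening: 0.0226
grip_force: 40.0
```

```bash
python3 - <<'E'
from h import *
go(carton(-.037,-.0325,.1))
E
```

```text
t 36.27 p [0.4466 0.0144 0.244 ] q [-0.1319 -0.3937  2.0161 -0.0047  1.5184  1.3793] tilt 0.27 dir -88.3 x [ 0.9982  0.0598 -0.0001] y [ 0.0598 -0.9982  0.0048] F [-0.6449  0.3786 -2.2043] open 0.0226 grip 40.0
tool mm to [0.4492 0.0148 0.1   ] [  2.6  -1.  144. ]
```

Emit:
servo_tool --pt "0 2 -0.5 40 0" --pt "0 0 0 45 0" --pt "0 0 0 35 0" --pt "0 0 0 17 0" --pt "0 0 0 6 0" --pt "0 0 0 0 0"

```text
t: 37.02
tool_pos: [0.4496, 0.0141, 0.1025]
tool_rot: [3.134, 0.095, 0.003]
contact_force: [-0.2, 0.3, -0.6]
opening: 0.0231
grip_force: 40.1
```

Emit:
servo_tool --pt "0 0 0 3 0" --pt "0 0 0 0 0"

```text
t: 37.28
tool_pos: [0.4497, 0.0138, 0.0995]
tool_rot: [3.134, 0.094, 0.004]
contact_force: [0.4, 0.5, -1.4]
opening: 0.0228
grip_force: 40.1
```

Emit:
servo_tool --pt "0 0 0 2.5 0" --pt "0 0 0 0 0"

```text
t: 37.52
tool_pos: [0.4492, 0.0138, 0.0963]
tool_rot: [3.135, 0.094, 0.002]
contact_force: [-0.1, 0.8, -1.4]
opening: 0.0229
grip_force: 40.1
```

Emit:
servo_tool --pt "0 0 0 2 0" --pt "0 0 0 0 0"

```text
t: 37.78
tool_pos: [0.4493, 0.0138, 0.0943]
tool_rot: [3.135, 0.094, 0.002]
contact_force: [0.5, 0.1, -2.3]
opening: 0.0227
grip_force: 40.2
```

Emit:
servo_tool --pt "0 0 0 1.5 0" --pt "0 0 0 0 0"

```text
t: 38.02
tool_pos: [0.4499, 0.0137, 0.0942]
tool_rot: [3.134, 0.094, 0.003]
contact_force: [-2.5, -0.4, 4.9]
opening: 0.0227
grip_force: 41.0
```

Gentle contact at 0.0942, matching the 90 mm grasp height. I'll release, rise with the spin back, and travel to the tilting zone.

Emit:
servo_tool --pt "0 0 0 -1 0" --pt "0.4 0 0 0 0" --pt "0.5 0 0 0 0" --pt "0.5 0 0 -15 0" --pt "0.5 0 0 -55 0" --pt "0.5 0 0 -50 -10.65" --pt "0.5 0 0 -50 -10.65" --pt "0.7 0 0 -50 -10.65" --pt "0.7 0 0 -45 -10.65" --pt "0.7 0 0 -40 -10.65" --pt "0.7 0 0 0 -10.65" --pt "0.7 0 0 0 -10.6" --force 25

```text
t: 39.52
tool_pos: [0.4488, 0.0155, 0.4011]
tool_rot: [2.43, 1.979, 0.0]
contact_force: [-0.3, 0.4, -0.5]
opening: 0.0599
grip_force: 0.0
```

```bash
python3 - <<'E'
from h import *
go((.36,-.33,.40));go((-.2,-.97,.36))
S=get_image("scene")[...,::-1].copy();print([b for b in blobs(S,45,90) if 150<b[0][1]<280],proj("scene",carton(-.036,-.0325,.095)))
E
```

```text
t 39.52 p [0.4488 0.0155 0.4011] q [-0.1283 -0.4223  1.7807 -0.0054  1.7775  0.0748] tilt 0.44 dir -50.4 x [ 0.2028  0.9792 -0.0048] y [ 0.9792 -0.2028  0.006 ] F [-0.2981  0.3638 -0.4954] open 0.0599 grip 0.0
tool mm to (0.36, -0.33, 0.4) [-356.3  -16.9    2.8]
t 39.52 p [0.4488 0.0155 0.4011] q [-0.1283 -0.4223  1.7807 -0.0054  1.7775  0.0748] tilt 0.44 dir -50.4 x [ 0.2028  0.9792 -0.0048] y [ 0.9792 -0.2028  0.006 ] F [-0.2981  0.3638 -0.4954] open 0.0599 grip 0.0
tool mm to (-0.2, -0.97, 0.36) [-1096.4  -435.7    43.8]
[([233.4, 181.5], [230, 177, 7, 11, 53]), ([174.3, 258.5], [164, 250, 21, 17, 255])] (np.float64(234.49170830731825), np.float64(181.9129391071883))
```

Emit:
servo_tool --pt "0.7 -59 -3 0 0" --pt "0.7 -59 -3 0 0" --pt "0.7 -59 -3 0 0" --pt "0.7 -59 -3 0 0" --pt "0.7 -59 -3 0 0" --pt "0.7 -59 -3 0 0" --pt "0.7 -52 -30 3 0" --pt "0.7 -52 -30 3 0" --pt "0.7 -52 -30 3 0" --pt "0.7 -52 -30 3 0" --pt "0.7 -52 -30 3 0" --pt "0.7 -52 -30 3 0"

```text
t: 41.08
tool_pos: [0.1145, -0.5957, 0.3847]
tool_rot: [2.44, 1.968, -0.004]
contact_force: [0.4, -0.3, 0.3]
opening: 0.06
grip_force: 0.0
```

Emit:
servo_tool --pt "0.7 -53 -30 3 0" --pt "0.7 -53 -30 3 0" --pt "0.7 -53 -30 3 0" --pt "0.7 -53 -30 3 0" --pt "0.7 -53 -30 3 0" --pt "0.7 -53 -30 3 0" --pt "0.7 -53 -30 3 0" --pt "0.7 -53 -30 3 0" --pt "0.7 -56 0 0 0" --pt "0.7 -56 0 0 0" --pt "0.7 -56 0 0 0" --pt "0.7 -56 0 0 0"

```text
t: 42.58
tool_pos: [-0.2087, -0.9995, 0.3127]
tool_rot: [2.374, 1.915, -0.156]
contact_force: [-0.8, 0.0, -0.0]
opening: 0.0596
grip_force: 0.0
```

```bash
python3 - <<'E'
from h import *
show()
E
```

```text
t 42.58 p [-0.2087 -0.9995  0.3127] q [-1.8528  1.1192  0.0554  0.0138  1.8331 -1.6351] tilt 7.71 dir -100.5 x [ 0.2101  0.9685 -0.1341] y [ 0.9774 -0.2114  0.0041] F [-0.7544  0.0201 -0.0438] open 0.0596 grip 0.0
```

Emit:
servo_tool --pt "0.7 -56 0 -14 0" --pt "0.7 -56 0 -14 0" --pt "0.7 -56 0 -14 0" --pt "0.7 -56 0 -14 0" --pt "0.7 -56 0 -11 0" --pt "0.7 -56 0 -11 0" --pt "0.7 -56 0 -11 0" --pt "0.7 -56 0 -11 0" --pt "0.7 -56 0 -11 0" --pt "0.7 -56 0 -11 0" --pt "0.7 -56 0 -11 0" --pt "0.7 -56 0 -11 0"

```text
t: 44.08
tool_pos: [-0.2234, -1.0559, 0.4547]
tool_rot: [2.125, 1.718, -0.592]
contact_force: [-0.2, 0.1, -0.9]
opening: 0.06
grip_force: 0.0
```

```bash
python3 - <<'E'
from h import *
show()
E
```

```text
t 44.08 p [-0.2234 -1.0559  0.4547] q [-1.859   1.0085  0.0559  0.0451  1.5311 -1.6369] tilt 31.38 dir -101.6 x [ 0.1804  0.8344 -0.5207] y [ 0.978  -0.2084  0.005 ] F [-0.1799  0.1069 -0.9126] open 0.06 grip 0.0
```

Emit:
servo_tool --pt "0.7 -56 0 -11 0" --pt "0.7 -50 0 -10 0" --pt "0.7 0 0 0 0" --pt "0.7 43 30 -27 0" --pt "0.7 43 30 -27 0" --pt "0.7 43 30 -27 0" --pt "0.7 43 30 -27 0" --pt "0.7 43 30 -27 0" --pt "0.7 43 30 -27 0" --pt "0.7 43 30 -27 0" --pt "0.7 43 30 -27 0" --pt "0.7 43 30 -27 0"

```text
t: 45.58
tool_pos: [0.1196, -0.687, 0.473]
tool_rot: [2.087, 1.685, -0.648]
contact_force: [0.9, -0.3, -0.5]
opening: 0.0597
grip_force: 0.0
```

Emit:
servo_tool --pt "0.7 43 30 -26 0" --pt "0.7 43 30 -26 0" --pt "0.7 43 30 -26 0" --pt "0.7 43 30 -26 0" --pt "0.7 43 30 -26 0" --pt "0.7 43 30 -26 0" --pt "0.7 43 30 -26 0" --pt "0.7 43 30 -26 0" --pt "0.7 43 30 -26 0" --pt "0.7 43 30 -26 0" --pt "0.7 43 30 -26 0" --pt "0.7 43 30 -26 0"

```text
t: 47.08
tool_pos: [0.5976, -0.1736, 0.4367]
tool_rot: [2.086, 1.685, -0.649]
contact_force: [0.9, -0.7, 0.5]
opening: 0.0602
grip_force: 0.0
```

```bash
python3 - <<'E'
from h import *
go((.644,-.13,.30));go((.644,-.184,.20));go((.6305,-.2511,.1015))
E
```

```text
t 47.08 p [ 0.5976 -0.1736  0.4367] q [-0.1626  0.0152  1.4219 -0.6133  1.703  -0.0349] tilt 34.82 dir -101.6 x [ 0.174   0.8023 -0.571 ] y [ 0.978  -0.2083  0.0054] F [ 0.8789 -0.7127  0.5419] open 0.0602 grip 0.0
tool mm to (0.644, -0.13, 0.3) [121.1  35.6  82.5]
t 47.08 p [ 0.5976 -0.1736  0.4367] q [-0.1626  0.0152  1.4219 -0.6133  1.703  -0.0349] tilt 34.82 dir -101.6 x [ 0.174   0.8023 -0.571 ] y [ 0.978  -0.2083  0.0054] F [ 0.8789 -0.7127  0.5419] open 0.0602 grip 0.0
tool mm to (0.644, -0.184, 0.2) [134.9  46.3 194.8]
t 47.08 p [ 0.5976 -0.1736  0.4367] q [-0.1626  0.0152  1.4219 -0.6133  1.703  -0.0349] tilt 34.82 dir -101.6 x [ 0.174   0.8023 -0.571 ] y [ 0.978  -0.2083  0.0054] F [ 0.8789 -0.7127  0.5419] open 0.0602 grip 0.0
tool mm to (0.6305, -0.2511, 0.1015) [135.   46.5 314.8]
```

Emit:
servo_tool --pt "0.7 40 12 27 0" --pt "0.7 40 12 27 0" --pt "0.7 41 12 28 0" --pt "0.7 7 5 50 0" --pt "0.7 7 5 40 0" --pt "0.7 0 0 0 0" --pt "0.7 0 0 0 0"

```text
t: 47.95
tool_pos: [0.6459, -0.1727, 0.2208]
tool_rot: [2.086, 1.683, -0.647]
contact_force: [0.1, -0.0, 1.0]
opening: 0.0601
grip_force: 0.0
```

```bash
python3 - <<'E'
from h import *
go((.6305,-.2511,.1015))
o,im=wimg();R=Rn.from_rotvec(o["tool_rot"]).as_matrix()
T=np.array([.6305,-.2511,.1015])-.02*R[:,2];n=R[:,2]
for b in blobs(im,45,90,amin=100):
    x0,y0,w,h,A=b[1];print(b)
    for uv in((x0,y0),(x0+w,y0+h)):
        p,d=wray(o,*uv);X=p+d*((T-p)@n)/(d@n);print("tool-frame rel TCP mm",(R.T@(X-o["tool_pos"])*1000).round(1))
E
```

```text
t 47.95 p [ 0.6459 -0.1727  0.2208] q [-0.1496  0.2236  1.554  -0.6139  1.4296  0.1728] tilt 34.82 dir -101.4 x [ 0.1756  0.802  -0.571 ] y [ 0.9779 -0.2087  0.0075] F [ 0.0769 -0.0054  1.0368] open 0.0601 grip 0.0
tool mm to (0.6305, -0.2511, 0.1015) [  2.5   0.4 143.5]
([250.6, 169.6], [237, 154, 29, 56, 523])
tool-frame rel TCP mm [ 31.7 -16.9 123.5]
tool-frame rel TCP mm [-12.9   5.2 123.5]
```

```bash
python3 - <<'E'
from h import *
o,im=wimg();R=Rn.from_rotvec(o["tool_rot"]).as_matrix()
T=np.array([.6305,-.2511,.1015])-.02*R[:,2];n=R[:,2]
for vm,sm in((15,90),(30,120)):
  for b in blobs(im,40,95,smin=sm,vmin=vm,amin=100):
    x0,y0,w,h,A=b[1];print(vm,b)
    for uv in((x0,y0),(x0+w,y0+h)):
        p,d=wray(o,*uv);X=p+d*((T-p)@n)/(d@n);print("rel TCP mm",(R.T@(X-o["tool_pos"])*1000).round(1))
cv2.imwrite("pics/w6.png",cv2.resize(im[100:300,130:390],None,fx=3,fy=3,interpolation=cv2.INTER_CUBIC))
E
```

```text
15 ([249.9, 181.3], [235, 152, 30, 58, 1619])
rel TCP mm [ 33.  -18.5 124.5]
rel TCP mm [-13.3   4.4 124.5]
30 ([248.9, 168.3], [235, 153, 30, 57, 519])
rel TCP mm [ 32.3 -18.5 124.5]
rel TCP mm [-13.3   4.4 124.5]
```

View pics/w6.png

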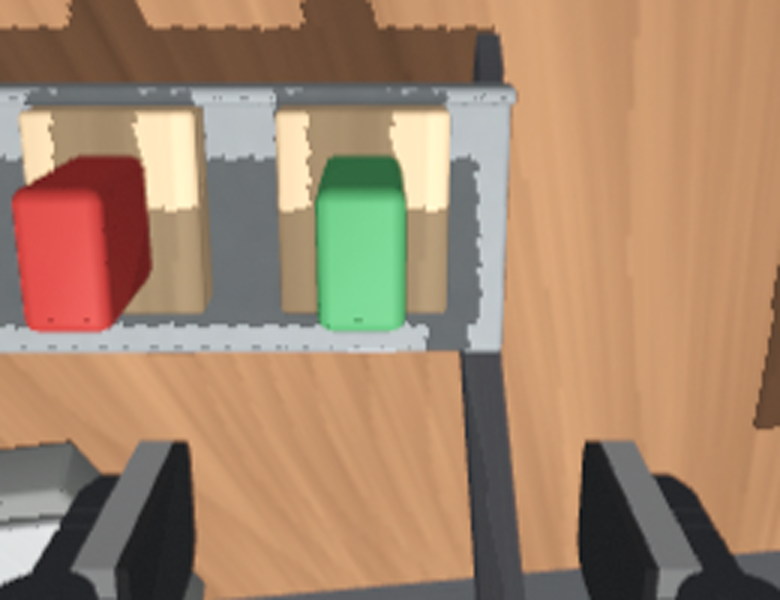

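The last view shows the green handle's top face centred about 6 mm to the left of the finger midline. It is free on both sides, and red is left untouched. I'll correct and grasp.

Emit:
servo_tool --pt "0.7 2 -6 30 0" --pt "0.7 1.5 0 45 0" --pt "0.7 0 0 35 0" --pt "0.7 0 0 22 0" --pt "0.7 0 0 10 0" --pt "0.7 0 0 0 0" --pt "0 0 0 0 0" --pt "0 0 0 0 0" --pt "0 0 0 0 0" --pt "0 0 0 0 0" --force 45

```text
t: 49.3
tool_pos: [0.6246, -0.2479, 0.1019]
tool_rot: [2.085, 1.684, -0.647]
contact_force: [1.1, 4.3, 6.5]
opening: 0.0237
grip_force: 45.7
```

Emit:
servo_tool --pt "0 0 0 -15 0" --pt "0 0 0 -30 0" --pt "0 0 0 -45 0" --pt "0 0 0 -50 0" --pt "0 -28 0 -45 0" --pt "0 -28 0 -45 0" --pt "0 -28 0 -45 0" --pt "0 0 0 0 0"

```text
t: 50.3
tool_pos: [0.642, -0.1614, 0.3812]
tool_rot: [2.084, 1.679, -0.637]
contact_force: [0.2, -0.3, -1.8]
opening: 0.0239
grip_force: 44.9
```

```bash
python3 - <<'E'
from h import *
go((.30,-.45,.42));go((-.1,-.5,.42))
E
```

```text
t 50.3 p [ 0.642  -0.1614  0.3812] q [-0.1338  0.1214  1.4005 -0.6075  1.6406  0.0438] tilt 34.77 dir -100.6 x [ 0.1801  0.8017 -0.57  ] y [ 0.978  -0.208   0.0165] F [ 0.2438 -0.3153 -1.7902] open 0.0239 grip 44.9
tool mm to (0.3, -0.45, 0.42) [-315.1 -273.8  165.9]
t 50.3 p [ 0.642  -0.1614  0.3812] q [-0.1338  0.1214  1.4005 -0.6075  1.6406  0.0438] tilt 34.77 dir -100.6 x [ 0.1801  0.8017 -0.57  ] y [ 0.978  -0.208   0.0165] F [ 0.2438 -0.3153 -1.7902] open 0.0239 grip 44.9
tool mm to (-0.1, -0.5, 0.42) [-427.2 -654.5  236.1]
```

Emit:
servo_tool --pt "0 -39 -34 20 0" --pt "0 -39 -34 20 0" --pt "0 -39 -34 20 0" --pt "0 -39 -34 20 0" --pt "0 -39 -34 20 0" --pt "0 -39 -34 20 0" --pt "0 -40 -34 21 0" --pt "0 -40 -34 21 0"

```text
t: 51.3
tool_pos: [0.2996, -0.4476, 0.416]
tool_rot: [2.088, 1.689, -0.648]
contact_force: [0.2, -0.4, -3.0]
opening: 0.0232
grip_force: 45.0
```

Emit:
servo_tool --pt "0 -16 -54 10 0" --pt "0 -16 -54 10 0" --pt "0 -16 -54 10 0" --pt "0 -16 -54 10 0" --pt "0 -16 -54 10 0" --pt "0 -16 -54 10 0" --pt "0 -16 -54 10 0" --pt "0 40 0 -28 0" --pt "0 40 0 -28 0" --pt "0 40 0 -28 0" --pt "0 45 0 -30 0" --pt "0 45 0 -25 0"

```text
t: 52.8
tool_pos: [-0.0595, -0.3555, 0.4534]
tool_rot: [2.145, 1.728, -0.572]
contact_force: [-0.8, 0.2, -1.7]
opening: 0.0232
grip_force: 45.7
```

Emit:
servo_tool --pt "0 50 0 -10 0" --pt "0 50 0 0 0" --pt "0 50 0 0 0" --pt "0 50 0 0 0" --pt "0 50 0 0 0" --pt "0 50 -3 4 0" --pt "0 50 -3 4 0" --pt "0 50 -3 6 0"

```text
t: 53.8
tool_pos: [0.0076, -0.3124, 0.3865]
tool_rot: [2.32, 1.851, -0.384]
contact_force: [0.2, -0.2, -2.9]
opening: 0.0235
grip_force: 45.7
```

```bash
python3 - <<'E'
from h import *
show()
E
```

```text
t 53.8 p [ 0.0076 -0.3124  0.3865] q [-1.7348 -1.0098  2.1443 -0.0608  1.7154 -1.5284] tilt 17.04 dir -111.2 x [ 0.2064  0.9346 -0.2898] y [ 0.9727 -0.2281 -0.0428] F [ 0.1702 -0.2042 -2.8988] open 0.0235 grip 45.7
```

Emit:
servo_tool --pt "0 48 -28 0 0" --pt "0 48 -28 0 0" --pt "0 48 -26 2 0" --pt "0 48 -20 2 0" --pt "0 48 -14 2 0" --pt "0 48 -8 2 0"

```text
t: 54.55
tool_pos: [-0.0668, -0.2582, 0.3965]
tool_rot: [2.449, 1.935, -0.204]
contact_force: [0.1, 0.8, -2.0]
opening: 0.0235
grip_force: 45.9
```

```bash
python3 - <<'E'
from h import *
show()
E
```

```text
t 54.55 p [-0.0668 -0.2582  0.3965] q [-2.067  -1.0098  2.1118 -0.041   1.914  -1.8497] tilt 7.51 dir -135.6 x [ 0.2262  0.9678 -0.1106] y [ 0.9696 -0.2346 -0.0697] F [ 0.1363  0.7983 -2.0184] open 0.0235 grip 45.9
```

Emit:
servo_tool --pt "0 4 -44 0 0" --pt "0 10 -44 0 0" --pt "0 16 -44 0 0" --pt "0 42 26 2 0" --pt "0 42 26 2 0" --pt "0 42 26 2 0" --pt "0 0 0 0 0"

```text
t: 55.42
tool_pos: [-0.1602, -0.1813, 0.4212]
tool_rot: [2.463, 1.948, -0.078]
contact_force: [-0.9, -0.6, -2.5]
opening: 0.0235
grip_force: 46.1
```

```bash
python3 - <<'E'
from h import *
show()
E
```

```text
t 55.42 p [-0.1602 -0.1813  0.4212] q [-2.6142 -1.0103  2.0664  0.008   2.0362 -2.3777] tilt 2.86 dir -141.5 x [ 0.2298  0.9724 -0.0391] y [ 0.9725 -0.2311 -0.0308] F [-0.8977 -0.5701 -2.5352] open 0.0235 grip 46.1
```

Emit:
servo_tool --pt "0 40 26 2 0" --pt "0 22 15 1 0" --pt "0 0 0 0 0" --pt "0 -48 -26 0 0" --pt "0 -48 -26 0 0" --pt "0 -21 54 0 0" --pt "0 -21 54 0 0" --pt "0 -21 54 0 0" --pt "0 -21 54 0 0" --pt "0 -21 54 0 0" --pt "0 -21 54 0 0" --pt "0 -21 54 0 0"

```text
t: 56.92
tool_pos: [0.1205, -0.4875, 0.4315]
tool_rot: [-2.458, -1.943, 0.012]
contact_force: [-0.5, -0.4, -1.2]
opening: 0.0235
grip_force: 46.2
```

```bash
python3 - <<'E'
from h import *
go((.40,-.2,.42));go(carton(.028,-.0325,.25))
E
```

```text
t 56.92 p [ 0.1205 -0.4875  0.4315] q [-1.4708 -0.2801  1.6231 -0.0116  1.8017 -1.2404] tilt 0.67 dir 170.2 x [ 0.2309  0.973  -0.0007] y [ 0.9729 -0.2309 -0.0117] F [-0.4927 -0.4243 -1.16  ] open 0.0235 grip 46.2
tool mm to (0.4, -0.2, 0.42) [344.2 205.7   8.8]
t 56.92 p [ 0.1205 -0.4875  0.4315] q [-1.4708 -0.2801  1.6231 -0.0116  1.8017 -1.2404] tilt 0.67 dir 170.2 x [ 0.2309  0.973  -0.0007] y [ 0.9729 -0.2309 -0.0117] F [-0.4927 -0.4243 -1.16  ] open 0.0235 grip 46.2
tool mm to [0.514  0.0188 0.25  ] [583.5 268.1 178. ]
```

Emit:
servo_tool --pt "0 49 29.4 0 0" --pt "0 49 29.4 0 0" --pt "0 49 29.4 0 0" --pt "0 49 29.4 0 0" --pt "0 49 29.4 0 0" --pt "0 49 29.4 0 0" --pt "0 49 29.4 0 0" --pt "0 48 12.5 33 0" --pt "0 48 12.5 33 0" --pt "0 48 12.5 33 0" --pt "0 48 12.5 33 0" --pt "0 48 12.5 33 0"

```text
t: 58.42
tool_pos: [0.5132, 0.0205, 0.2621]
tool_rot: [-2.459, -1.943, 0.012]
contact_force: [0.5, -0.7, -1.5]
opening: 0.0238
grip_force: 46.1
```

Emit:
servo_tool --pt "0 0 0 8 10.45" --pt "0 0 0 8 10.45" --pt "0 0 0 8 10.45" --pt "0 0 0 8 10.45" --pt "0 0 0 8 10.45" --pt "0 0 0 8 10.45" --pt "0 0 0 8 10.45" --pt "0 0 0 0 0"

```text
t: 59.42
tool_pos: [0.5114, 0.019, 0.2063]
tool_rot: [-3.137, -0.098, 0.022]
contact_force: [-0.1, 0.1, -2.1]
opening: 0.0234
grip_force: 46.1
```

```bash
python3 - <<'E'
from h import *
go(carton(.028,-.0325,.1));o,im=wimg("w7")
R=Rn.from_rotvec(o["tool_rot"]).as_matrix()
# base front edge in tool frame: vertical brightness profile along columns beside handle
g=cv2.cvtColor(im,cv2.COLOR_BGR2GRAY)
for c in(235,258,282):print(c,g[160:235:2,c].tolist())
print([b for b in blobs(im,40,95,smin=90,vmin=20,amin=200)])
print("fwall inner/outer row",wproj(o,carton(.0655,-.0325,.038)),wproj(o,carton(.0695,-.0325,.038)))
E
```

```text
t 59.42 p [0.5114 0.019  0.2063] q [-0.1087 -0.1825  1.911   0.0006  1.4271  1.3995] tilt 0.8 dir 171.4 x [ 0.998   0.0625 -0.0136] y [ 0.0624 -0.998  -0.0029] F [-0.0922  0.0524 -2.1129] open 0.0234 grip 46.1
tool mm to [0.514  0.0188 0.1   ] [  4.1   0.7 106.2]
235 [168, 169, 169, 168, 169, 169, 160, 106, 114, 118, 142, 200, 216, 219, 219, 219, 219, 219, 218, 218, 218, 219, 175, 126, 126, 127, 123, 89, 69, 64, 64, 66, 66, 66, 66, 67, 65, 66]
258 [91, 92, 93, 93, 93, 93, 96, 112, 115, 114, 133, 190, 205, 208, 208, 207, 208, 207, 208, 208, 207, 208, 208, 208, 114, 74, 73, 73, 74, 76, 76, 73, 68, 68, 68, 68, 68, 67]
282 [95, 94, 92, 92, 92, 94, 94, 107, 115, 119, 142, 200, 215, 218, 218, 218, 218, 218, 218, 217, 217, 218, 175, 127, 127, 126, 127, 126, 105, 92, 74, 69, 66, 65, 66, 65, 65, 65]
[([258.4, 277.0], [227, 208, 64, 135, 7712])]
fwall inner/outer row (np.float64(259.32664833970597), np.float64(131.60018713544662)) (np.float64(259.3375664588368), np.float64(126.92116108034843))
```

Emit:
servo_tool --pt "0 3 -0.3 45 0" --pt "0 0 0 40 0" --pt "0 0 0 12 0" --pt "0 0 0 0 0"

```text
t: 59.98
tool_pos: [0.5139, 0.0196, 0.1109]
tool_rot: [-3.138, -0.096, 0.019]
contact_force: [-0.3, 0.9, -2.2]
opening: 0.0236
grip_force: 46.0
```

```bash
python3 - <<'E'
from h import *
go(carton(.028,-.0315,.07))
E
```

```text
t 59.98 p [0.5139 0.0196 0.1109] q [-0.1069 -0.0754  1.9824  0.0006  1.2468  1.4022] tilt 0.69 dir 171.0 x [ 0.998   0.0614 -0.0118] y [ 0.0614 -0.9981 -0.0026] F [-0.3392  0.8883 -2.1976] open 0.0236 grip 46.0
tool mm to [0.514  0.0198 0.07  ] [ 0.5 -0.  40.9]
```

Emit:
servo_tool --pt "0 0 0 18 0" --pt "0 0 0 14 0" --pt "0 0 0 7 0" --pt "0 0 0 0 0"

```text
t: 60.48
tool_pos: [0.5131, 0.0197, 0.0712]
tool_rot: [-3.138, -0.095, 0.019]
contact_force: [-0.4, -0.2, -2.3]
opening: 0.0235
grip_force: 48.0
```

Emit:
servo_tool --pt "0 0 0 2.5 0" --pt "0 0 0 0 0"

```text
t: 60.72
tool_pos: [0.5137, 0.0197, 0.0696]
tool_rot: [-3.138, -0.095, 0.017]
contact_force: [-0.4, -0.8, -1.6]
opening: 0.0235
grip_force: 48.0
```

Emit:
servo_tool --pt "0 0 0 2.5 0" --pt "0 0 0 0 0"

```text
t: 60.98
tool_pos: [0.5138, 0.0196, 0.0672]
tool_rot: [-3.138, -0.095, 0.016]
contact_force: [-0.5, -0.4, -0.8]
opening: 0.0234
grip_force: 48.1
```

Emit:
servo_tool --pt "0 0 0 2.5 0" --pt "0 0 0 0 0"

```text
t: 61.22
tool_pos: [0.5148, 0.0197, 0.0667]
tool_rot: [-3.138, -0.095, 0.015]
contact_force: [-2.3, 0.7, 8.5]
opening: 0.0239
grip_force: 49.4
```

Emit:
servo_tool --pt "0 0 0 1.5 0" --pt "0 0 0 0 0"

```text
t: 61.48
tool_pos: [0.5154, 0.0198, 0.0664]
tool_rot: [-3.138, -0.095, 0.013]
contact_force: [-3.7, 1.5, 12.8]
opening: 0.0239
grip_force: 50.1
```

Emit:
servo_tool --pt "0 0 0 1.5 0" --pt "0 0 0 0 0"

```text
t: 61.72
tool_pos: [0.5154, 0.0198, 0.0663]
tool_rot: [-3.138, -0.095, 0.014]
contact_force: [-8.7, 2.3, 23.0]
opening: 0.0236
grip_force: 51.5
```

Floor contact at h ≈ 62 mm, as expected. I'll ease off, release and rise.

Emit:
servo_tool --pt "0 0 0 -3 0" --pt "0 0 0 0 0" --pt "0.35 0 0 0 0" --pt "0.45 0 0 0 0" --pt "0.45 0 0 0 0" --pt "0.45 0 0 -20 0" --pt "0.45 0 0 -50 0" --pt "0.45 0 0 -60 0" --pt "0.45 0 0 -60 0" --pt "0.45 0 0 0 0" --force 20

```text
t: 62.98
tool_pos: [0.5186, 0.019, 0.2613]
tool_rot: [-3.14, -0.095, -0.001]
contact_force: [0.6, 0.1, -0.5]
opening: 0.0384
grip_force: 0.0
```

```bash
python3 - <<'E'
from h import *
show();S=get_image("scene")[...,::-1].copy();o,im=wimg("w8")
I=lambda b:200<b[0][0]<300 and 140<b[0][1]<240
for nm,a,s in(("blue",(100,128),1),("green",(40,95),-1)):
    print(nm,"scene",[b for b in blobs(S,*a) if I(b)],"pred cap,stamp",np.round(proj("scene",carton(-.037,s*.032,.095)),1),np.round(proj("scene",carton(.028,s*.032,.075)),1))
    for b in blobs(im,*a,smin=90,vmin=20,amin=300):
        x0,y0,w,h,A=b[1];q=[wplane(o,*uv,.084)[:2] for uv in((x0,y0),(x0+w,y0+h))]
        print("  wrist",b,"z84 corners in carton",[((np.array([[np.cos(Cy),np.sin(Cy)],[-np.sin(Cy),np.cos(Cy)]])@(p-Cc))*1000).round(1) for p in q])
E
```

```text
t 62.98 p [0.5186 0.019  0.2613] q [-0.1071 -0.2116  1.8435  0.0006  1.5089  1.4033] tilt 0.05 dir 32.6 x [0.9982 0.0603 0.0008] y [ 0.0603 -0.9982 -0.0004] F [ 0.5659  0.0917 -0.4804] open 0.0384 grip 0.0
blue scene [([250.7, 174.0], [248, 170, 6, 10, 47]), ([260.9, 193.4], [248, 185, 20, 18, 153])] pred cap,stamp [251.6 173.9] [262.2 190.9]
  wrist ([193.4, 172.9], [177, 149, 34, 49, 1415]) z84 corners in carton [array([56.4, 41. ]), array([10.1, 12.5])]
  wrist ([191.3, 245.6], [178, 233, 30, 32, 464]) z84 corners in carton [array([-25.8,  46.2]), array([-60.8,  18.6])]
green scene [([233.3, 182.3], [231, 178, 6, 10, 50]), ([244.5, 202.0], [232, 194, 19, 18, 153])] pred cap,stamp [234.5 181.7] [245.  199.1]
  wrist ([257.9, 175.0], [246, 151, 25, 49, 1166]) z84 corners in carton [array([ 54.6, -21. ]), array([  8.1, -44. ])]
  wrist ([260.1, 249.6], [248, 232, 25, 36, 731]) z84 corners in carton [array([-24.7, -22. ]), array([-64.2, -46.8])]
```

Both caps and both stamp handles are where predicted, upright and at the right height, and the robot is clear of everything. I'll hand the job in.

```bash
python3 -c "
from station import *;print(finish_job())"
```

```text
the job is handed in; nothing more can be done
None
```

The blue set is packed in the +y compartment and the green set in the −y one, all four upright on the carton floor in the last camera check, and the job is handed in at about 63 s; the blue stamp hit the far wall on its first lowering (64 N) and was re-lowered, and tilting the tool held two joints at their range limits (readings up to 0.005 rad past, never flagged as a fault).

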